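# Clamp the jar and twist off its tight lid

## Robot

A 6-joint arm with a two-finger parallel gripper is mounted at the origin on the work surface. World frame = base frame: x ahead of the robot, y to its left, z up, the work surface at z = 0. Lengths are in m, angles in rad, forces in N, time in s.
With the tool pointing down it reaches from about 0.25 to 0.775 m from the base axis. Payload 4 kg.
Tool frame: the origin (TCP) lies on the centre line of the jaws, within the pads' length; the fingertips stand 8 mm ahead of it and the grasp point (between the pads) lies 11 mm behind it; y points along the fingers, x is the direction in which the jaws open and shut, and the axes are right-handed (so a half turn about y gives the same grasp; the last joint's range is limited). The gripper opens to 94 mm and grips with 3 to 60 N. Pads are 16 mm wide; open, the fingers measure 119 mm over their backs; the gripper's body (75 mm by 177 mm) begins 78 mm behind the grasp point.
Start: joints at [-1.4, 0.087, 1.371, -0, 1.684, -0.103], TCP at [0.149, -0.53, 0.214] pointing down, gripper open.
Joint ranges: [-3.1, 3.1], [-0.76, 2.03], [0.27, 2.55], [-1.08, 4.22], [0.17, 2.65], [-2.57, 2.57]. Speed limits (rad/s): [2.79, 2.79, 3.14, 3.14, 3.14, 3.14].

## Interface

Orientations are given as [roll, pitch, yaw] about the fixed x, y, z axes, in that order (R = Rz(yaw) Ry(pitch) Rx(roll)).
In Python, from bench import robot gives the robot as it stands.
- The arm moves only by the tool step_arm, never from a script. Its argument "commands" is a list of rows, each an object with "xyz": the shift along the world's x, y, z in m, a list of three; "twist": the turn, a rotation vector about the world's x, y, z in degrees, a list of three. In form: [{"xyz": [tx, ty, tz], "twist": [ax, ay, az]}, ...]. A call has 1 to 12 rows; each row is the pose to reach, as a shift and turn from the pose commanded when the call began; what a row does not reach only later rows make up. A row lasts 1/12 s, in which the tool goes at most 41.7 mm and 7.16 degrees, less where a joint would pass 70% of its speed; a pose out of reach is approached as far as the arm can. A call with a gripper value outside its range is refused whole. "fingers" is the closure in counts, from 0 (fully open) to 255 (shut), set as the call begins (left out, the last holds). The fingers move at their own pace and stop on an object; the grip force is fixed at half the most. Time passes only in rows, so rows that repeat a pose let the fingers close. It gives the time, the measured TCP pose, the force and the opening at its end, in the units of the state.
- robot.get_obs(): the state, without advancing time (a new reading comes with each control period).
- robot.snapshot(name): name is "side" or "top"; returns (picture, depth): 400x640x3 uint8, red, green, blue; 400x640 float32, m along the optical axis (not along the pixel's ray), 0 where there is no reading.
- robot.camera_info(name): a dict with "fx", "fy", "cx", "cy" (pixels), "R" (3x3) and "t" (3): a world point X has camera coordinates R X + t. Camera axes: x right, y down, z forward; pixel columns grow to the right and rows downward; lengths in m; the calibration is good to about 2 mm. A picture is of the moment at which its call begins. camera_info takes no time and is no camera call.
- robot.close_job(): hands the job in, once; it reports no verdict.
The state is a dict: "time": time; "joint_positions": joint angles; "qvel": joint speeds; "joint_torque": joint torques, N m; "tool_pos": TCP position; "ee_rot": TCP orientation; "wrist_force": force on the tool from outside, world axes, zero at the start; "wrist_torque": the same for the moment, N m; "width": finger opening in m.
Only numpy, scipy, OpenCV 4.12 (cv2) and the standard library are available. Lean on these libraries where they do the work, as an engineer would, in place of code of your own. Each camera call takes 0.05 s, during which the arm holds its last target.

## Task

On the café bar, brace the amber jar by turning the vice's black knob clockwise to its end stop, then unscrew the jar's tight brass lid anticlockwise, stop turning soon after it comes free, and lift it straight off. Leave the jar standing clamped in the vice and the other things on the bar where they are. Finish while still holding the lid level and still just above the open mouth, a couple of centimetres clear of it: do not put it down or let go.

Things in the scene. Friction and masses are not known exactly. Their poses are not given: they have to be found in the camera images.
- vice: Jar vice fixed to the counter, base plate 110 x 300 x 12 mm, long along its y. Origin: on the counter under the jar's place; z up. Fixed grey jaw: inner face y = +33 mm, outer +51. Sliding jaw: inner face y = -45 mm at knob 0, closing 8.6 mm per rad. Jaws 76 mm wide in x, tops 71 mm above the counter. The knob stands on a 70 x 80 mm grey block centred at y = -145 mm, top 42 mm up.
- clamp_knob (a joint): Angle of the vice's black knob, rad: 0 = fully open, grows clockwise seen from above, 1.40 at its end stop, where the sliding jaw squeezes the jar. Starts at 0 to 0.4 and stays where left. Turning takes about 0.25 N m, more over the last hundredths as the jaw squeezes. The jaw pushes the jar some mm against the fixed jaw and squares it up.
- clamp_knob_grip (a point): Point on the knob's vertical axis at grip height, 79 mm above the counter, turning with the knob. The grip is an upright bar 14 mm thick (along this point's y) and 46 mm long (along its x); its top is 7 mm above this point, the 48 mm disc at its foot 23 mm below. White mark on top at the -x end.
- jar: Loose square amber jar with white labels, 66 x 66 mm, body 80 mm tall, 0.35 to 0.7 kg, on the vice's base plate (12 mm above the counter) between the jaws. Origin: centre of its underside, z up, sides along x and y. Round shoulder, 62 mm across, tops out at 85 mm: the lid's lower edge sits there. Neck 38 mm across from 85 to 105 mm, with two fins that hold the lid's lugs down.
- jar_mouth (a point): Centre of the jar's mouth: top of the neck, 105 mm above the jar's underside.
- lid: Brass lid, red disc and white mark on top; 58 mm across (60 over its ribs), 26 mm tall, 60 g, hollow 22 mm deep. Origin: centre of its lower edge, z up; screwed on it is 85 mm above the jar's underside. Twist-off: two lugs lock it until turned 0.95 rad (55 degrees) anticlockwise from above, then it lifts straight off, up to 1.6 rad. It does not rise while turning. Tight: about 0.35 N m.
- seal_ring (a joint): Red ring on the jar's neck that the lid pushes round as it is unscrewed, rad: 0 = lid tight, grows anticlockwise from above, about 0.04 behind the lid's turn, stays where left when the lid is lifted. Below 0.9 the lid is locked; over 1.7 is turned too far; end stop at 1.9.
- spare_jar: Another closed jar with a black cap, 64 mm diameter, 85 mm tall, standing loose near the vice: leave alone. Origin: centre of its underside.
- mug: Blue mug, 76 mm diameter, 85 mm tall, near the vice: leave alone. Origin: centre of its underside; handle at its +y.
- tamper: Steel coffee tamper, 58 mm base, 82 mm tall, near the vice: leave alone. Origin: centre of its underside.
- syrup: Green syrup bottle with a red cap, 68 mm diameter, 240 mm tall, on the left of the counter: leave alone. Origin: centre of its underside.
- milk_jug: Steel milk jug, 84 mm diameter, 110 mm tall, on the left of the counter: leave alone. Origin: centre of its underside; handle at its +y.
- spoon: Bar spoon, 180 mm long along its x, lying on the right of the counter: leave alone. Origin: middle of its underside.
- shaker: Steel shaker can, 60 mm diameter, 85 mm tall, on the right of the counter: leave alone. Origin: centre of its underside.
There are look-alikes about, which are no part of the job. There is more than one size of the lid; the one meant has the size given above.

How it is judged:
By the outcome, as a careful person would: the job done as asked, in the order asked, and still so for the second after the job is handed in, while the arm keeps its last pose, push and grip.
It also fails if it takes over 50 s, if anything falls off the work surface, if the arm or the gripper's body presses on something with over 40 N, if the wrist force passes 120 N, or if a joint passes its speed limit or range.

## Working session

There is one attempt and no reset: what is moved stays moved. The work goes in short steps, Python scripts to look and compute and a tool call to move; the robot and the scene stay as the last step left them, time stands still between calls to the robot, and variables do not carry over. Pictures are saved under pics/ and viewed, and the job is handed in when it is done.

Besides the shell and the picture viewer there is one more tool, called as name([rows], argument=value, ...), one row to a line, values as JSON. step_arm: Moves the arm, as the interface text tells. Its arguments: {"type":"object","properties":{"commands":{"type":"array"},"fingers":{"type":"number"}},"required":["commands"]}

```bash
mkdir -p pics; ls; python3 - <<'E'
from bench import robot
import cv2,numpy as np
print(robot.get_obs())
for n in("side","top"):
    p,d=robot.snapshot(n); cv2.imwrite(f"pics/{n}0.png",p[...,::-1]); np.save(f"pics/{n}0.npy",d)
    print(robot.camera_info(n))
E
```

```text
pics
{'time': 0.0, 'joint_positions': array([-1.40009500e+00,  8.79671739e-02,  1.37221911e+00, -3.08400786e-05,
        1.68361373e+00, -1.03129869e-01]), 'qvel': array([ 0.00090285, -0.00052794, -0.00098398, -0.0012786 ,  0.00061014,
       -0.00127206]), 'joint_torque': array([-8.78783885e-04, -3.40170157e+01, -3.02431870e+01,  7.17225415e-02,
        3.29451088e-02, -1.52101761e-04]), 'tool_pos': array([ 0.14861164, -0.52899474,  0.21231535]), 'ee_rot': array([-1.57059957,  0.00219879, -1.29696835]), 'wrist_force': array([-0.55081189, -0.4888175 ,  0.07933842]), 'wrist_torque': array([ 0.00512213, -0.01825497, -0.01790383]), 'width': 0.09395409548412846}
{'fx': 507.921282191779, 'fy': 507.921282191779, 'cx': 322.6580216085596, 'cy': 205.23455987973608, 'R': array([[-0.85359955, -0.52092812, -0.00130451],
       [-0.38518066,  0.63284402, -0.67167277],
       [ 0.35071878, -0.5728371 , -0.74084681]]), 't': array([0.50244253, 0.25477053, 1.40744539])}
{'fx': 487.42697178932355, 'fy': 487.42697178932355, 'cx': 310.76914582932676, 'cy': 200.99304782214475, 'R': array([[-0.02755568, -0.99961873,  0.00175229],
       [-0.98666407,  0.02691717, -0.16052875],
       [ 0.16042038, -0.0061524 , -0.98702961]]), 't': array([0.0448474 , 0.59280352, 1.64393669])}
```

View pics/side0.png

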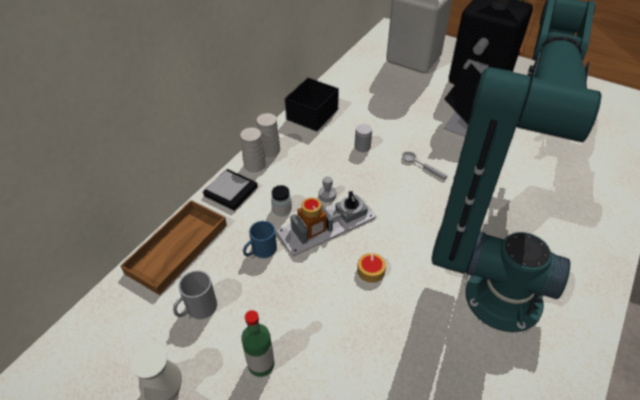

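View pics/top0.png

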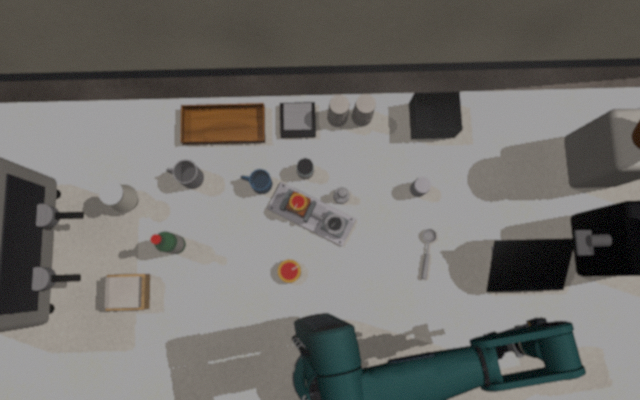

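The jar with its lid is at top (298,203) and the knob at about (335,223). A loose lid (the look-alike) lies at (289,271). I'll enlarge both views.

```bash
cat > h.py <<'E'
import numpy as np,cv2
from bench import robot
def ray(n,u,v,z):
    c=robot.camera_info(n);R=c['R'];t=c['t'];o=-R.T@t
    d=R.T@np.array([(u-c['cx'])/c['fx'],(v-c['cy'])/c['fy'],1]);return o+d*(z-o[2])/d[2]
def cloud(n,d):
    c=robot.camera_info(n);v,u=np.mgrid[:400,:640]
    P=np.stack([(u-c['cx'])/c['fx']*d,(v-c['cy'])/c['fy']*d,d],-1)
    return (P-c['t'])@c['R']
def proj(n,X):
    c=robot.camera_info(n);p=c['R']@np.array(X)+c['t'];return c['fx']*p[0]/p[2]+c['cx'],c['fy']*p[1]/p[2]+c['cy']
def crop(img,u0,v0,w,h,s,f):
    cv2.imwrite(f,cv2.resize(img[v0:v0+h,u0:u0+w],None,fx=s,fy=s,interpolation=cv2.INTER_CUBIC))
E
python3 - <<'E'
from h import *
crop(cv2.imread('pics/top0.png'),260,175,100,75,8,'pics/t1.png')
crop(cv2.imread('pics/side0.png'),265,175,120,85,6.5,'pics/s1.png')
P=cloud('top',np.load('pics/top0.npy'))
for u,v in [(298,201),(335,223),(318,213),(275,208),(289,270),(298,203)]: print(u,v,P[v,u].round(4))
E
```

```text
298 201 [0.5827 0.0714 0.1229]
335 223 [ 0.5099 -0.0504  0.0901]
318 213 [0.5555 0.0041 0.0154]
275 208 [0.5771 0.1551 0.018 ]
289 270 [0.3591 0.1096 0.0317]
298 203 [0.5762 0.0715 0.1216]
```

View pics/t1.png

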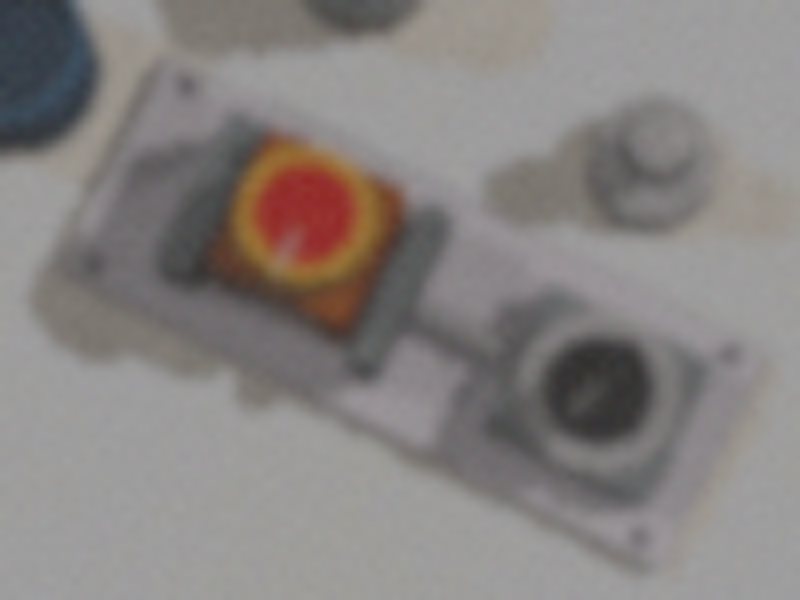

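View pics/s1.png

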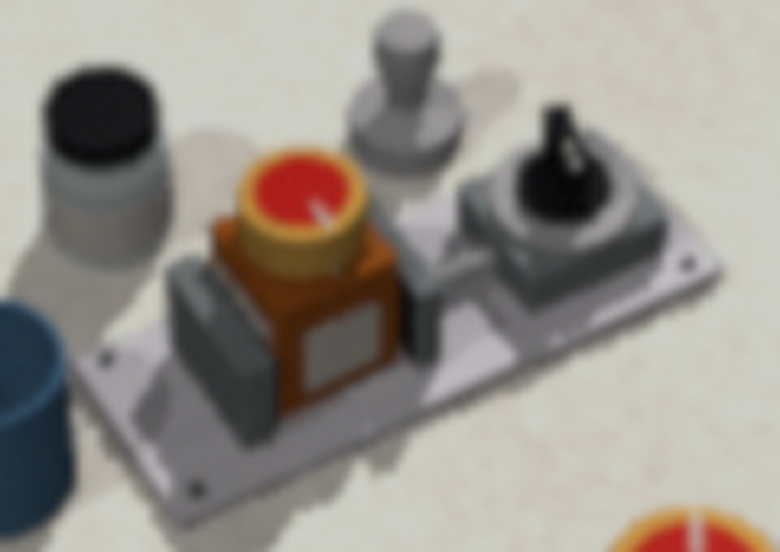

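```bash
python3 - <<'E'
from h import *
def full(n,x,y): 
    return ((x+.5)/8+260-.5,(y+.5)/8+175-.5) if n=='top' else ((x+.5)/6.5+265-.5,(y+.5)/6.5+175-.5)
for nm,pts in {'bolts':[(187,83),(93,262),(640,537),(733,352)],'corner':[(160,62),(62,262),(645,570),(772,365)]}.items():
    X=np.array([ray('top',*full('top',*p),.012) for p in pts]);print(nm,X.round(4).tolist(),X.mean(0).round(4))
    print(np.linalg.norm(X-np.roll(X,1,0),axis=1).round(4)); 
    d=X[0]+X[1]-X[2]-X[3]; print('ydir deg',np.degrees(np.arctan2(d[1],d[0]))); d=X[0]+X[3]-X[1]-X[2]; print('xdir deg',np.degrees(np.arctan2(d[1],d[0])))
X=np.array([ray('side',*full('side',*p),.012) for p in [(107,358),(196,489),(688,262)]]);print(X.round(4))
for n in('top','side'):
    im=cv2.imread(f'pics/{n}0.png').astype(int);b,g,r=im[...,0],im[...,1],im[...,2]
    m=(r>110)&(g<80)&(b<90); w=(280,190,320,216) if n=='top' else (295,190,330,220)
    k=np.zeros_like(m);k[w[1]:w[3],w[0]:w[2]]=1;m&=k
    v,u=np.nonzero(m);print(n,'lid red',u.mean(),v.mean(),m.sum(),ray(n,u.mean(),v.mean(),.123).round(4))
print('lid yellow ellipse center top', ray('top',*full('top',309,213),.123), 'side',ray('side',*full('side',302,192),.123))
print('knob disc', ray('top',*full('top',598,388),.056), 'side',ray('side',*full('side',563,188),.056))
print('mark top', ray('top',*full('top',592,397),.086), 'side',ray('side',*full('side',573,150),.086))
print('lid mark top', ray('top',*full('top',288,245),.123), 'side',ray('side',*full('side',322,214),.123))
E
python3 - <<'E'
from h import *
crop(cv2.imread('pics/top0.png'),320,208,30,30,20,'pics/t2.png')
crop(cv2.imread('pics/side0.png'),335,186,34,26,22,'pics/s2.png')
E
```

```text
bolts [[0.6603, 0.1259, 0.012], [0.5808, 0.1689, 0.012], [0.4527, -0.0684, 0.012], [0.533, -0.1123, 0.012]] [0.5567 0.0285 0.012 ]
[0.2701 0.0904 0.2697 0.0916]
ydir deg 61.76492508732799
xdir deg -28.571068926623436
corner [[0.6702, 0.1378, 0.012], [0.5812, 0.1826, 0.012], [0.4383, -0.07, 0.012], [0.5268, -0.1293, 0.012]] [0.5541 0.0303 0.012 ]
[0.3031 0.0996 0.2903 0.1065]
ydir deg 61.15061598006858
xdir deg -30.40115991473649
[[ 0.659   0.1294  0.012 ]
 [ 0.5805  0.172   0.012 ]
 [ 0.4532 -0.0661  0.012 ]]
top lid red 298.5511811023622 201.81102362204723 127 [0.58   0.0696 0.123 ]
side lid red 311.592 205.176 125 [0.5777 0.0793 0.123 ]
lid yellow ellipse center top [0.58208098 0.07074949 0.123     ] side [0.58124553 0.07660154 0.123     ]
knob disc [ 0.51364379 -0.04995663  0.056     ] side [ 0.51032655 -0.04099768  0.056     ]
mark top [ 0.50645442 -0.04569276  0.086     ] side [ 0.50574059 -0.03989726  0.086     ]
lid mark top [0.56890904 0.07974825 0.123     ] side [0.56658887 0.08316299 0.123     ]
```

View pics/t2.png

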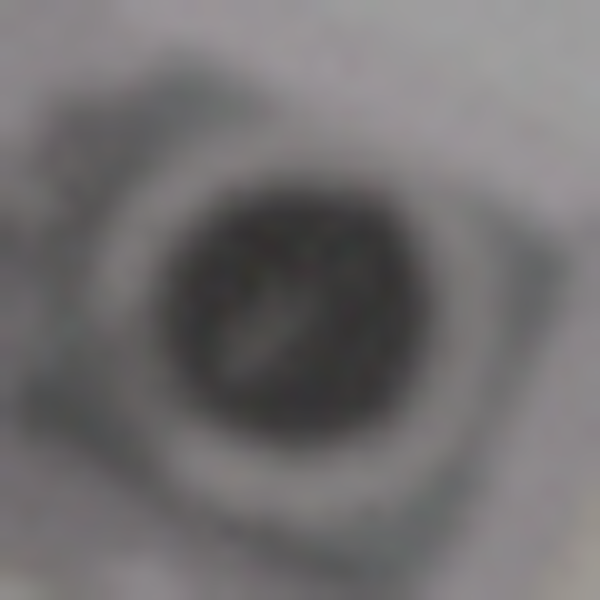

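View pics/s2.png

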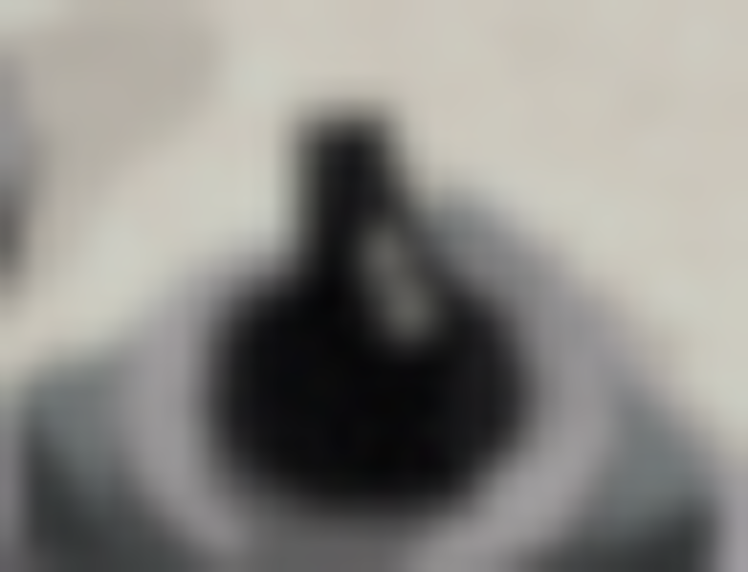

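```bash
cat > ov.py <<'E'
from h import *
def model(ox,oy,yaw,q,bar,jx,jy,jyaw,lid=True):
    R=lambda a:np.array([[np.cos(a),-np.sin(a)],[np.sin(a),np.cos(a)]])
    L=[];O=np.array([ox,oy])
    def box(x0,x1,y0,y1,z,O,a,c): L.append((np.c_[(np.array([[x0,y0],[x1,y0],[x1,y1],[x0,y1]])@R(a).T+O),[z]*4],c))
    def circ(O,r,z,c): t=np.linspace(0,6.283,40);L.append((np.c_[O[0]+r*np.cos(t),O[1]+r*np.sin(t),t*0+z],c))
    box(-.055,.055,-.2,.1,.012,O,yaw,(0,255,0))
    box(-.038,.038,.033,.051,.071,O,yaw,(255,0,0))
    s=-.045+.0086*q
    L.append((np.c_[(np.array([[-.038,s],[.038,s]])@R(yaw).T+O),[.071]*2],(255,0,0)))
    box(-.035,.035,-.185,-.105,.042,O,yaw,(255,255,0))
    K=O+R(yaw)@[0,-.145]
    circ(K,.024,.056,(0,0,255)); box(-.023,.023,-.007,.007,.086,K,bar,(0,255,255))
    J=np.array([jx,jy]); box(-.033,.033,-.033,.033,.092,J,jyaw,(255,0,255))
    circ(J,.029,.123,(0,255,0))
    return L,K
def draw(n,img,L,u0,v0,w,h,s,f):
    im=cv2.resize(img[v0:v0+h,u0:u0+w],None,fx=s,fy=s,interpolation=cv2.INTER_CUBIC)
    for P,c in L:
        q=np.array([proj(n,p) for p in P]);q=(q-[u0,v0]+.5)*s
        cv2.polylines(im,[np.int32(q.round())],True,c,1)
    cv2.imwrite(f,im)
E
cat > r.py <<'E'
import sys
from ov import *
a=list(map(float,sys.argv[1:8])); r=np.radians
L,K=model(a[0],a[1],r(a[2]),a[3],r(a[4]),a[5],a[6],r(a[2]))
print(K)
draw('top',cv2.imread('pics/top0.png'),L,260,175,100,75,8,'pics/ot%s.png'%sys.argv[8])
draw('side',cv2.imread('pics/side0.png'),L,265,175,120,85,6.5,'pics/os%s.png'%sys.argv[8])
E
python3 r.py 0.5804 0.0738 -28.4 0.2 45 0.5805 0.0738 a
```

```text
[ 0.51143449 -0.05374904]
```

View pics/ota.png

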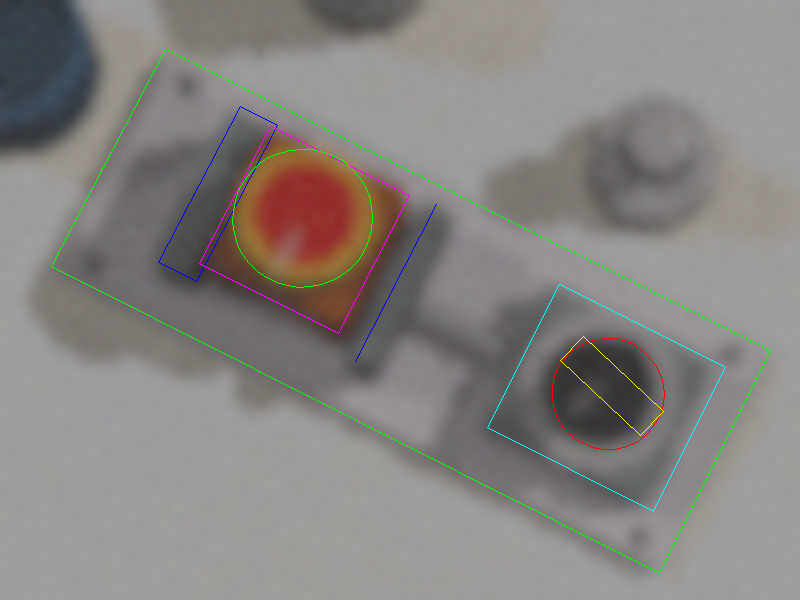

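View pics/osa.png

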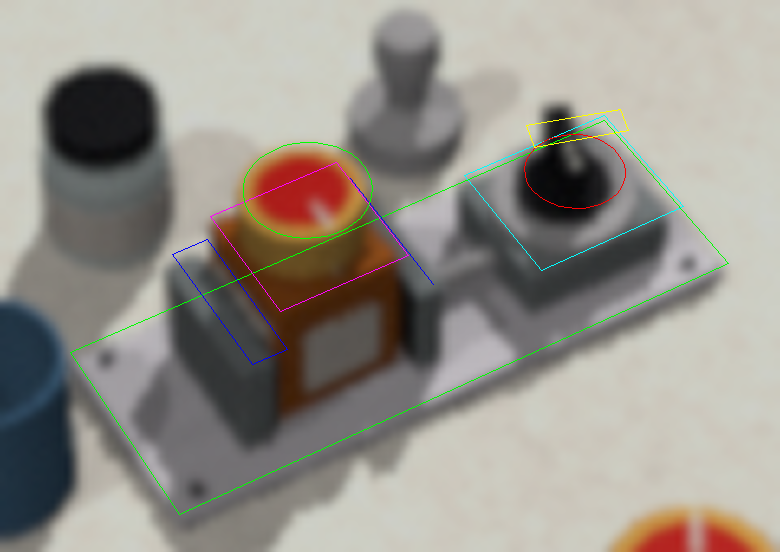

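```bash
python3 - <<'E'
from h import *
f=lambda x,y:(x/22+335-.5,y/22+186-.5)
a=ray('side',*f(347,108),.086);b=ray('side',*f(410,345),.086);print(a,b,np.linalg.norm(a-b),np.degrees(np.arctan2(*(a-b)[1::-1])))
a=ray('side',*f(380,240),.086);b=ray('side',*f(410,340),.086);print(a,b,np.linalg.norm(a-b),np.degrees(np.arctan2(*(a-b)[1::-1])))
g=lambda x,y:(x/20+320-.5,y/20+208-.5)
a=ray('top',*g(305,285),.086);b=ray('top',*g(228,365),.086);print(a,b,np.linalg.norm(a-b),np.degrees(np.arctan2(*(a-b)[1::-1])))
E
python3 r.py 0.5802 0.0762 -28.4 0.2 -45 0.5813 0.0742 b
```

```text
[ 0.52707639 -0.06265667  0.086     ] [ 0.49759379 -0.02778629  0.086     ] 0.04566363201110118 -49.78577225620547
[ 0.51076057 -0.04291666  0.086     ] [ 0.49804806 -0.02860289  0.086     ] 0.019143980388051693 -48.39071766768433
[ 0.51459494 -0.04998114  0.086     ] [ 0.5014181  -0.03655338  0.086     ] 0.018813129176164817 -45.540372437570824
[ 0.51123449 -0.05134904]
```

View pics/otb.png

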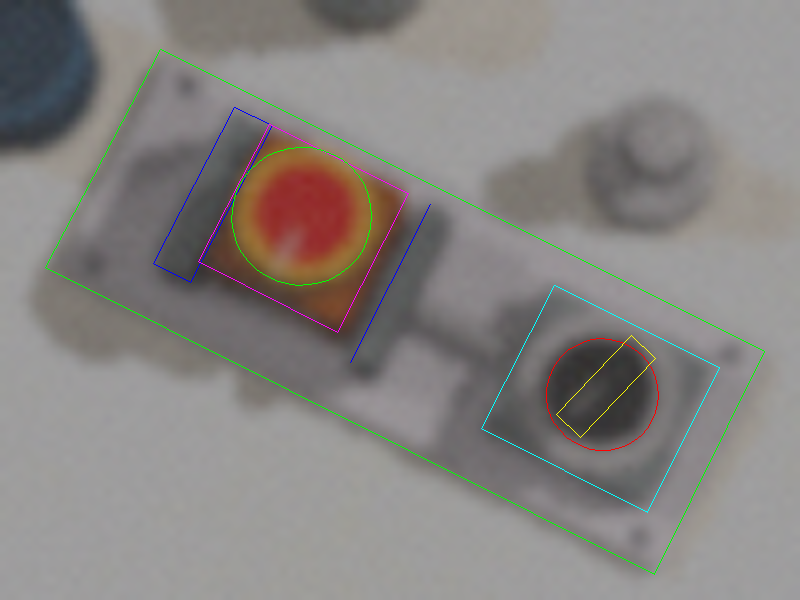

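View pics/osb.png

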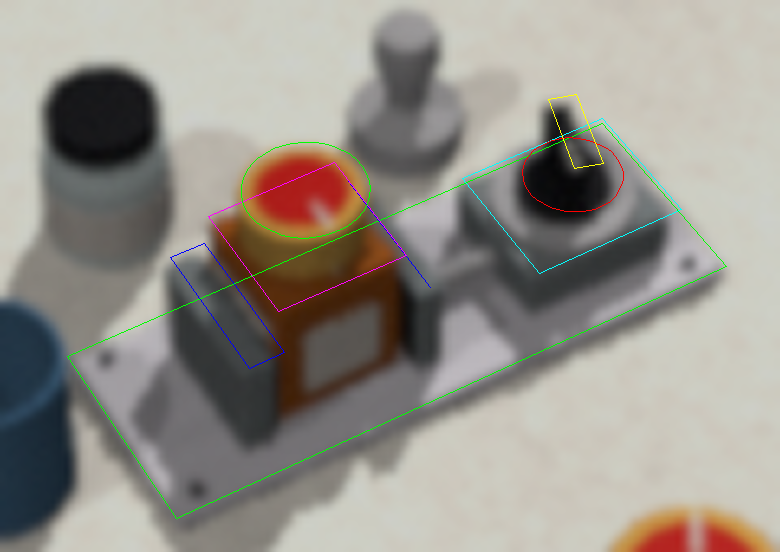

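step_arm([
  {"xyz": [0.364,0.481,-0.03],"twist": [0,0,116]},
  {"xyz": [0.364,0.481,-0.03],"twist": [0,0,116]},
  {"xyz": [0.364,0.481,-0.03],"twist": [0,0,116]},
  {"xyz": [0.364,0.481,-0.03],"twist": [0,0,116]},
  {"xyz": [0.364,0.481,-0.03],"twist": [0,0,116]},
  {"xyz": [0.364,0.481,-0.03],"twist": [0,0,116]},
  {"xyz": [0.364,0.481,-0.03],"twist": [0,0,116]},
  {"xyz": [0.364,0.481,-0.03],"twist": [0,0,116]},
  {"xyz": [0.364,0.481,-0.03],"twist": [0,0,116]},
  {"xyz": [0.364,0.481,-0.03],"twist": [0,0,116]},
  {"xyz": [0.364,0.481,-0.03],"twist": [0,0,116]},
  {"xyz": [0.364,0.481,-0.03],"twist": [0,0,116]},
], fingers=130)

```text
time: 1.1
tool_pos: [0.4506, -0.1292, 0.1883]
ee_rot: [-1.571, 0.0, 0.209]
wrist_force: [1.1, -0.1, -0.5]
width: 0.0462
```

step_arm([
  {"xyz": [0.062,0.08,-0.02],"twist": [0,0,30]},
  {"xyz": [0.062,0.08,-0.04],"twist": [0,0,30]},
  {"xyz": [0.062,0.08,-0.04],"twist": [0,0,30]},
  {"xyz": [0.062,0.08,-0.04],"twist": [0,0,30]},
  {"xyz": [0.062,0.08,-0.04],"twist": [0,0,30]},
  {"xyz": [0.062,0.08,-0.04],"twist": [0,0,30]},
  {"xyz": [0.062,0.08,-0.04],"twist": [0,0,30]},
])

```text
time: 1.68
tool_pos: [0.512, -0.0518, 0.149]
ee_rot: [-1.571, -0.0, 0.723]
wrist_force: [0.4, 0.4, 0.6]
width: 0.0462
```

```bash
python3 - <<'E'
from h import *
o=robot.get_obs();print(o['time'],o['tool_pos'],o['ee_rot'],o['wrist_force'],o['joint_positions'].round(2))
for n in("side","top"):
    p,d=robot.snapshot(n); cv2.imwrite(f"pics/{n}1.png",p[...,::-1])
crop(cv2.imread('pics/side1.png'),300,110,100,100,6,'pics/s3.png')
crop(cv2.imread('pics/top1.png'),280,160,100,100,6,'pics/t3.png')
E
```

```text
1.6833 [ 0.511988   -0.0518393   0.14901067] [-1.57134306e+00 -2.67732891e-04  7.23327289e-01] [0.37838589 0.35729911 0.58353156] [-0.21  0.03  1.56 -0.    1.55 -0.93]
```

View pics/s3.png

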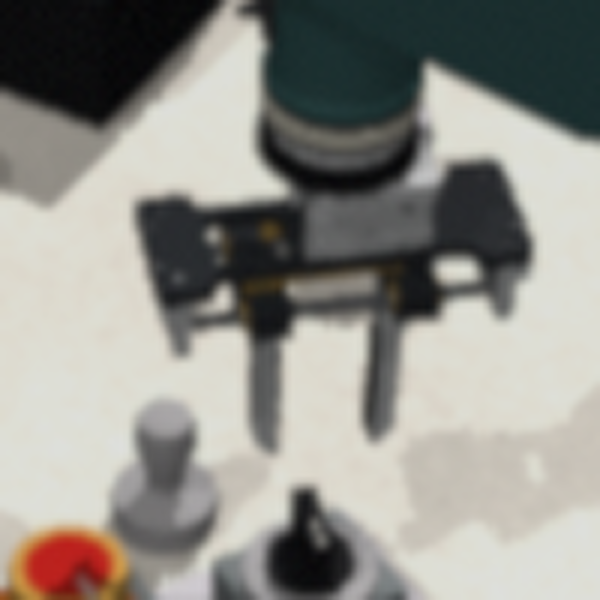

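View pics/t3.png

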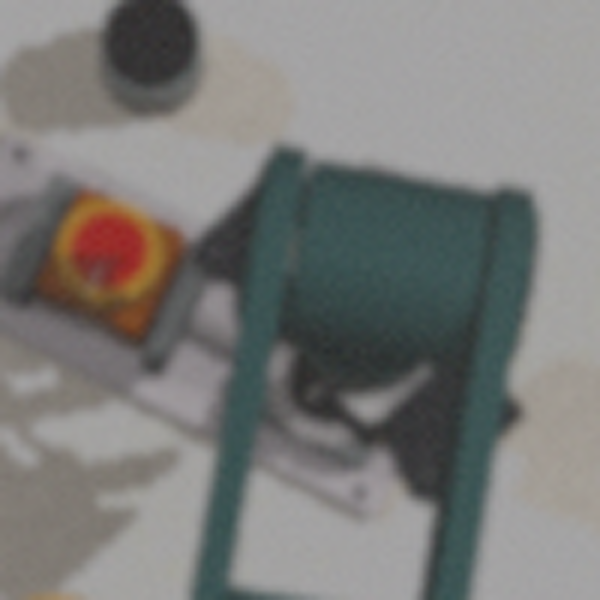

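```bash
python3 - <<'E'
from h import *
f=lambda u,v:((u-300+.5)*6,(v-110+.5)*6)
T=np.array([.512,-.0518,.141]);a=.723;x=np.array([np.cos(a),np.sin(a),0])
for s in(-.023,.023,-.0355,.0355,0):print(s,np.round(f(*proj('side',T+s*x)),1))
E
python3 -c "
from h import *
crop(cv2.imread('pics/side1.png'),335,160,40,50,14,'pics/s4.png')"
```

```text
-0.023 [370.  427.7]
0.023 [279.4 439.3]
-0.0355 [394.5 424.6]
0.0355 [254.6 442.4]
0 [324.8 433.5]
```

View pics/s4.png

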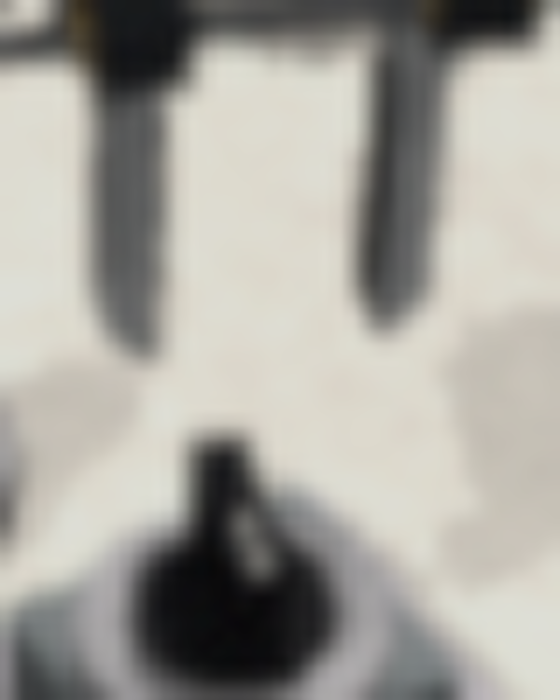

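```bash
python3 - <<'E'
from h import *
u,v=378.5/22+334.5,226.5/22+185.5
print(ray('side',u,v,.086),ray('side',u+.3,v-.45,.086))
E
```

```text
[ 0.51219087 -0.0450509   0.086     ] [ 0.51232923 -0.04717441  0.086     ]
```

step_arm([
  {"xyz": [0.001,0.003,-0.02]},
  {"xyz": [0.001,0.003,-0.04]},
  {"xyz": [0.001,0.003,-0.06]},
  {"xyz": [0.001,0.003,-0.07]},
  {"xyz": [0.001,0.003,-0.078]},
  {"xyz": [0.001,0.003,-0.078]},
  {"xyz": [0.001,0.003,-0.078]},
])

```text
validation failed for argument at $.co...
```

```bash
python3 - <<'E'
from h import *
o=robot.get_obs();print(o['time'],o['tool_pos'],o['wrist_force'])
p,d=robot.snapshot('side'); cv2.imwrite("pics/side2.png",p[...,::-1])
crop(cv2.imread('pics/side2.png'),320,150,60,60,10,'pics/s5.png')
E
```

```text
1.7833 [ 0.51204989 -0.0521306   0.14937157] [ 0.12196814 -0.56100941  0.66125017]
```

View pics/s5.png

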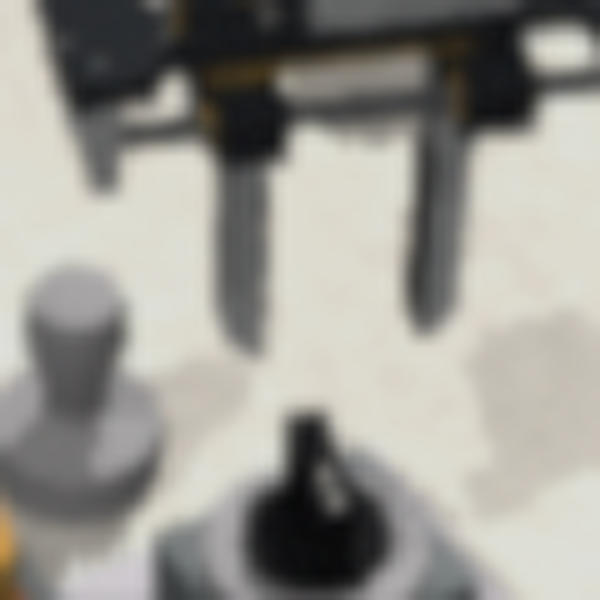

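Twist is required, so the move was refused. The arm is still hovering, with the fingers straddling the knob bar at about (305,410).

step_arm([
  {"xyz": [0.001,0.003,-0.02],"twist": [0,0,0]},
  {"xyz": [0.001,0.003,-0.04],"twist": [0,0,0]},
  {"xyz": [0.001,0.003,-0.06],"twist": [0,0,0]},
  {"xyz": [0.001,0.003,-0.07],"twist": [0,0,0]},
  {"xyz": [0.001,0.003,-0.078],"twist": [0,0,0]},
  {"xyz": [0.001,0.003,-0.078],"twist": [0,0,0]},
  {"xyz": [0.001,0.003,-0.078],"twist": [0,0,0]},
])

```text
time: 2.42
tool_pos: [0.5134, -0.0486, 0.0712]
ee_rot: [-1.571, -0.001, 0.726]
wrist_force: [-0.1, 0.9, -0.1]
width: 0.0459
```

```bash
python3 - <<'E'
from h import *
o=robot.get_obs();print(o['time'],o['tool_pos'],o['wrist_force'])
p,d=robot.snapshot('side'); cv2.imwrite("pics/side3.png",p[...,::-1])
crop(cv2.imread('pics/side3.png'),320,160,60,60,10,'pics/s6.png')
E
```

```text
2.4167 [ 0.51335316 -0.04862135  0.07120711] [-0.08982144  0.94942807 -0.07093656]
```

View pics/s6.png

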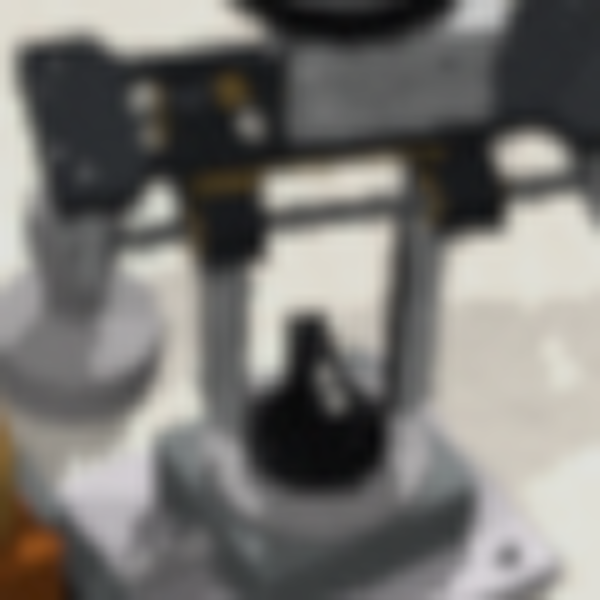

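step_arm([
  {"xyz": [0,0,0],"twist": [0,0,0]},
  {"xyz": [0,0,0],"twist": [0,0,0]},
  {"xyz": [0,0,0],"twist": [0,0,0]},
  {"xyz": [0,0,0],"twist": [0,0,0]},
  {"xyz": [0,0,0],"twist": [0,0,0]},
  {"xyz": [0,0,0],"twist": [0,0,0]},
], fingers=255)

```text
time: 2.97
tool_pos: [0.512, -0.0494, 0.071]
ee_rot: [-1.571, 0.004, 0.727]
wrist_force: [-3.1, -3.9, 4.2]
width: 0.0141
```

```bash
python3 - <<'E'
from h import *
o=robot.get_obs();print(o['time'],o['tool_pos'],o['ee_rot'],o['wrist_force'],o['wrist_torque'],o['width'])
p,d=robot.snapshot('side'); cv2.imwrite("pics/side4.png",p[...,::-1])
crop(cv2.imread('pics/side4.png'),320,160,60,60,10,'pics/s7.png')
E
```

```text
2.9667 [ 0.51202299 -0.04942993  0.07097908] [-1.57104594  0.00353094  0.7270732 ] [-3.06416553 -3.88627431  4.1606155 ] [-0.59842278  0.66180841  0.21425031] 0.014063727900225574
```

View pics/s7.png

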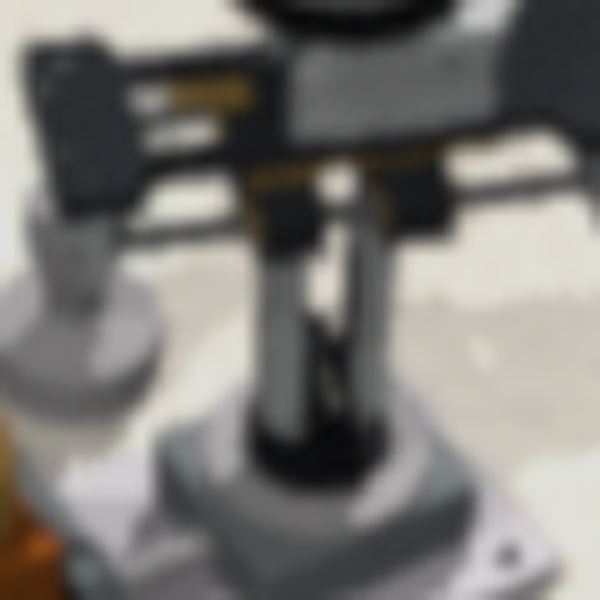

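step_arm([
  {"xyz": [-0.0012,-0.0008,0],"twist": [0,0,-2]},
  {"xyz": [-0.0012,-0.0008,0],"twist": [0,0,-6]},
  {"xyz": [-0.0012,-0.0008,0],"twist": [0,0,-10]},
  {"xyz": [-0.0012,-0.0008,0],"twist": [0,0,-15]},
  {"xyz": [-0.0012,-0.0008,0],"twist": [0,0,-20]},
  {"xyz": [-0.0012,-0.0008,0],"twist": [0,0,-25]},
  {"xyz": [-0.0012,-0.0008,0],"twist": [0,0,-30]},
  {"xyz": [-0.0012,-0.0008,0],"twist": [0,0,-30]},
])

```text
time: 3.68
tool_pos: [0.5122, -0.0494, 0.071]
ee_rot: [-1.572, -0.001, 0.202]
wrist_force: [0.1, -1.8, 1.0]
width: 0.0137
```

```bash
cat > o.py <<'E'
from h import *
o=robot.get_obs();print(o['time'],o['tool_pos'].round(4),np.degrees(o['ee_rot']).round(1),o['wrist_force'].round(1),o['wrist_torque'].round(2),o['width'].round(4),o['joint_torque'].round(2)[4:])
E
python3 o.py
```

```text
Traceback (most recent call last):
  File "o.py", line 2, in <module>
    o=robot.get_obs();print(o['time'],o['tool_pos'].round(4),np.degrees(o['ee_rot']).round(1),o['wrist_force'].round(1),o['wrist_torque'].round(2),o['width'].round(4),o['joint_torque'].round(2)[4:])
                                                                                                                                                   ^^^^^^^^^^^^^^^^
AttributeError: 'float' object has no attribute 'round'
```

step_arm([
  {"xyz": [0,0,0],"twist": [0,0,-5]},
  {"xyz": [0,0,0],"twist": [0,0,-10]},
  {"xyz": [0,0,0],"twist": [0,0,-15]},
  {"xyz": [0,0,0],"twist": [0,0,-20]},
  {"xyz": [0,0,0],"twist": [0,0,-25]},
  {"xyz": [0,0,0],"twist": [0,0,-25]},
])

```text
time: 4.18
tool_pos: [0.5124, -0.0493, 0.071]
ee_rot: [-1.571, -0.002, -0.232]
wrist_force: [0.1, -1.9, 1.2]
width: 0.0137
```

```bash
sed -i "s/o\['width'\].round(4)/round(o['width'],4)/" o.py
python3 o.py
```

```text
4.1833 [ 0.5124 -0.0493  0.071 ] [-90.   -0.1 -13.3] [ 0.1 -1.9  1.2] [-0.28 -0.09  0.08] 0.0137 [0.17 0.72]
```

step_arm([
  {"xyz": [0,0,0],"twist": [0,0,-2]},
  {"xyz": [0,0,0],"twist": [0,0,-4]},
  {"xyz": [0,0,0],"twist": [0,0,-4]},
])

```text
time: 4.43
tool_pos: [0.5124, -0.0493, 0.071]
ee_rot: [-1.571, -0.002, -0.3]
wrist_force: [-0.3, -2.0, 1.6]
width: 0.0138
```

```bash
python3 o.py
```

```text
4.4333 [ 0.5124 -0.0493  0.071 ] [-90.   -0.1 -17.2] [-0.3 -2.   1.6] [-0.34 -0.14  0.27] 0.0138 [0.31 0.48]
```

step_arm([
  {"xyz": [0,0,0],"twist": [0,0,-1]},
  {"xyz": [0,0,0],"twist": [0,0,-2]},
  {"xyz": [0,0,0],"twist": [0,0,-2]},
])

```text
time: 4.68
tool_pos: [0.5124, -0.0493, 0.071]
ee_rot: [-1.571, -0.002, -0.337]
wrist_force: [2.4, -1.7, 2.0]
width: 0.0136
```

```bash
python3 o.py
```

```text
4.6833 [ 0.5124 -0.0493  0.071 ] [-90.   -0.1 -19.3] [ 2.4 -1.7  2. ] [-0.43 -0.35  0.42] 0.0136 [0.64 0.54]
```

step_arm([
  {"xyz": [0,0,0],"twist": [0,0,-1]},
  {"xyz": [0,0,0],"twist": [0,0,-2]},
  {"xyz": [0,0,0],"twist": [0,0,-2]},
])

```text
time: 4.93
tool_pos: [0.5124, -0.0493, 0.071]
ee_rot: [-1.571, -0.002, -0.373]
wrist_force: [2.0, -2.3, 1.8]
width: 0.0142
```

```bash
python3 o.py
```

```text
4.9333 [ 0.5124 -0.0493  0.071 ] [-90.   -0.1 -21.4] [ 2.  -2.3  1.8] [-0.51 -0.45  0.59] 0.0142 [0.94 0.74]
```

step_arm([
  {"xyz": [0,0,0],"twist": [0,0,-1]},
  {"xyz": [0,0,0],"twist": [0,0,-2]},
  {"xyz": [0,0,0],"twist": [0,0,-2]},
])

```text
time: 5.18
tool_pos: [0.5125, -0.0491, 0.071]
ee_rot: [-1.57, -0.002, -0.409]
wrist_force: [2.7, -2.2, 1.9]
width: 0.0146
```

```bash
python3 o.py;python3 - <<'E'
from h import *
for n in('side','top'):
  p,d=robot.snapshot(n); cv2.imwrite(f"pics/{n}5.png",p[...,::-1])
crop(cv2.imread('pics/side5.png'),280,150,100,90,7,'pics/s8.png')
crop(cv2.imread('pics/top5.png'),260,175,100,75,8,'pics/t8.png')
E
```

```text
5.1833 [ 0.5125 -0.0491  0.071 ] [-90.   -0.1 -23.4] [ 2.7 -2.2  1.9] [-0.41 -0.72  0.61] 0.0146 [1.27 0.74]
```

View pics/s8.png

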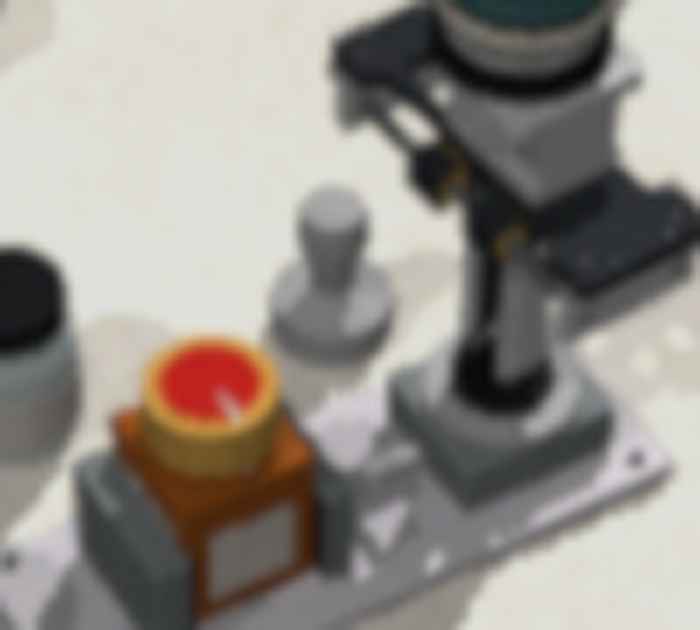

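View pics/t8.png

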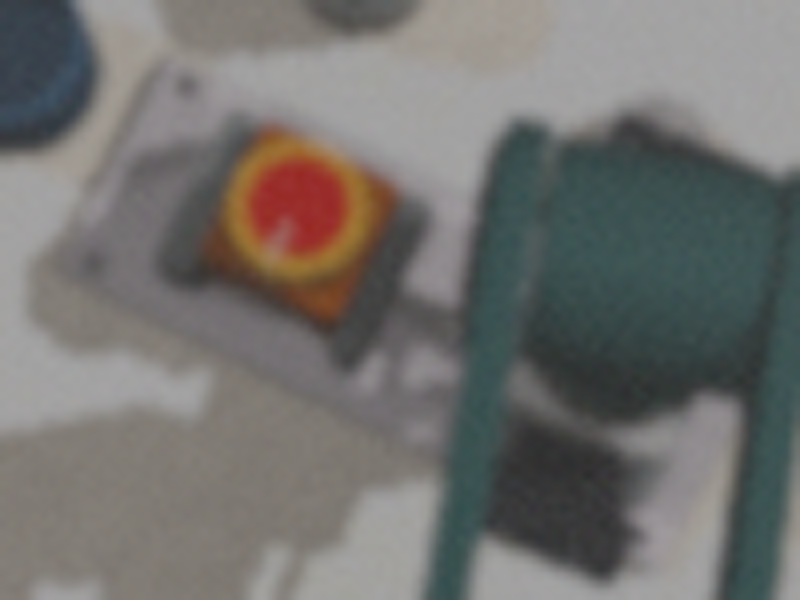

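step_arm([
  {"xyz": [0,0,0],"twist": [0,0,-2]},
  {"xyz": [0,0,0],"twist": [0,0,-4]},
  {"xyz": [0,0,0],"twist": [0,0,-4]},
  {"xyz": [0,0,0],"twist": [0,0,-4]},
])

```text
time: 5.62
tool_pos: [0.5126, -0.0488, 0.071]
ee_rot: [-1.57, -0.001, -0.476]
wrist_force: [4.7, -1.2, 2.3]
width: 0.0156
```

```bash
python3 o.py
```

```text
5.6167 [ 0.5126 -0.0488  0.071 ] [-89.9  -0.1 -27.3] [ 4.7 -1.2  2.3] [-0.19 -0.96  0.81] 0.0156 [1.64 0.83]
```

step_arm([
  {"xyz": [0,0,0],"twist": [0,0,0]},
  {"xyz": [0,0,0],"twist": [0,0,0]},
  {"xyz": [0,0,0],"twist": [0,0,0]},
  {"xyz": [0,0,0],"twist": [0,0,0]},
  {"xyz": [0,0,0.03],"twist": [0,0,0]},
  {"xyz": [0,0,0.06],"twist": [0,0,0]},
  {"xyz": [0,0,0.1],"twist": [0,0,0]},
  {"xyz": [0,0,0.14],"twist": [0,0,0]},
  {"xyz": [0,0,0.14],"twist": [0,0,0]},
], fingers=130)

```text
time: 6.37
tool_pos: [0.515, -0.0498, 0.2198]
ee_rot: [-1.567, -0.014, -0.478]
wrist_force: [0.4, 0.3, 1.3]
width: 0.0464
```

```bash
python3 o.py;python3 - <<'E'
from h import *
for n in('side','top'):
  p,d=robot.snapshot(n); cv2.imwrite(f"pics/{n}6.png",p[...,::-1])
crop(cv2.imread('pics/side6.png'),280,170,100,80,7,'pics/s9.png')
crop(cv2.imread('pics/top6.png'),260,175,100,75,8,'pics/t9.png')
crop(cv2.imread('pics/side6.png'),335,186,34,26,22,'pics/s9z.png')
E
```

```text
6.3667 [ 0.515  -0.0498  0.2198] [-89.8  -0.8 -27.4] [0.4 0.3 1.3] [-0.03 -0.03 -0.04] 0.0464 [ 0.64 -0.01]
```

View pics/s9.png

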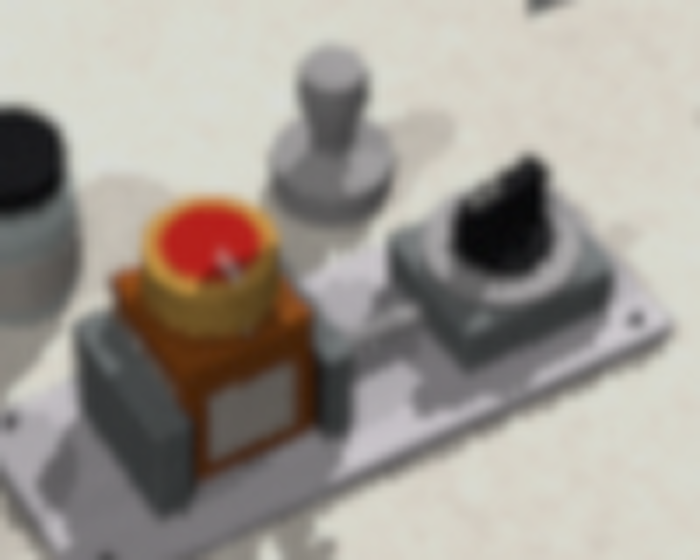

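View pics/s9z.png

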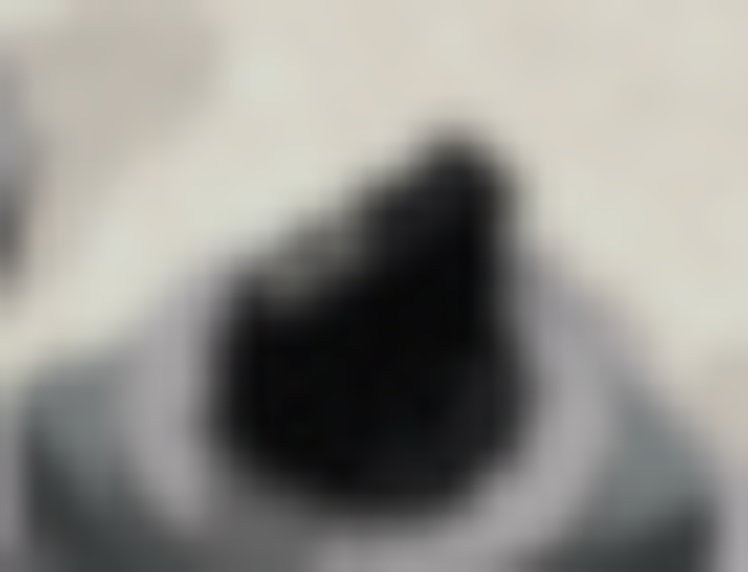

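View pics/t9.png

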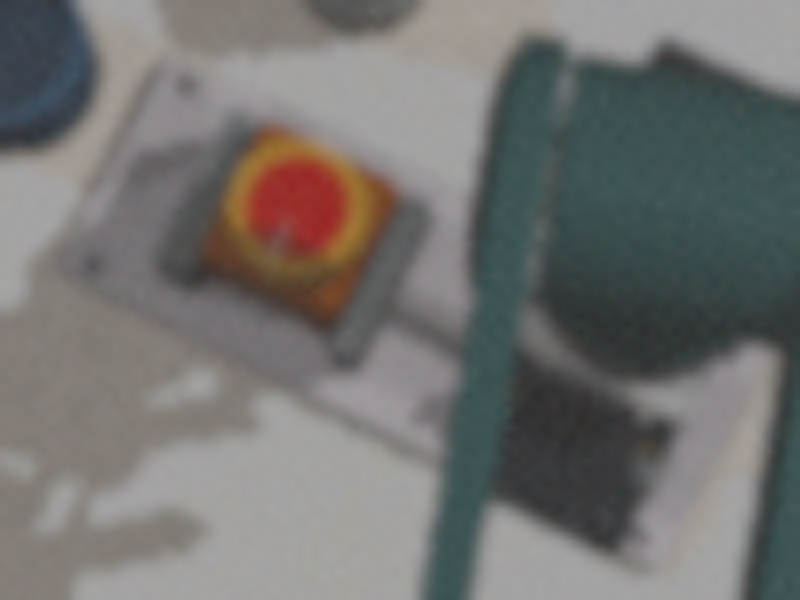

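```bash
python3 - <<'E'
from h import *
f=lambda x,y:(x/22+335-.5,y/22+186-.5)
for A,B in [((285,285),(350,235)),((275,290),(455,135))]:
    a=ray('side',*f(*A),.086);b=ray('side',*f(*B),.086);print(np.linalg.norm(a-b),np.degrees(np.arctan2(*(b-a)[1::-1])))
for i in (0,6):
  for n in('top','side'):
    im=cv2.imread(f'pics/{n}{i}.png').astype(int);b,g,r=im[...,0],im[...,1],im[...,2]
    m=((r>100)&(g<80)&(b<90)); w=(280,190,320,216) if n=='top' else (295,190,330,215)
    k=np.zeros_like(m);k[w[1]:w[3],w[0]:w[2]]=1;m=(m&k).astype(np.uint8)
    m=cv2.morphologyEx(m,cv2.MORPH_CLOSE,np.ones((3,3),np.uint8))
    c=max(cv2.findContours(m,0,2)[0],key=cv2.contourArea);e=cv2.fitEllipse(cv2.convexHull(c));print(i,n,e,ray(n,*e[0],.123))
crop(cv2.imread('pics/side6.png'),295,190,34,30,20,'pics/s10.png')
crop(cv2.imread('pics/top6.png'),280,185,34,30,20,'pics/t10.png')
E
```

```text
0.013271436161701492 -103.18208257350021
0.03941479584096003 -100.0607996957105
0 top ((297.8267822265625, 201.1279754638672), (11.434021949768066, 12.246496200561523), 104.86861419677734) [0.5823134  0.07193986 0.123     ]
0 side ((310.7998352050781, 203.82704162597656), (9.513476371765137, 13.7929105758667), 85.40458679199219) [0.582444   0.07600334 0.123     ]
6 top ((296.92840576171875, 204.33651733398438), (16.12824821472168, 18.935527801513672), 165.55035400390625) [0.57163542 0.07516366 0.123     ]
6 side ((310.6787414550781, 206.37643432617188), (12.60319995880127, 17.064224243164062), 135.46168518066406) [0.57740728 0.08462888 0.123     ]
```

View pics/s10.png

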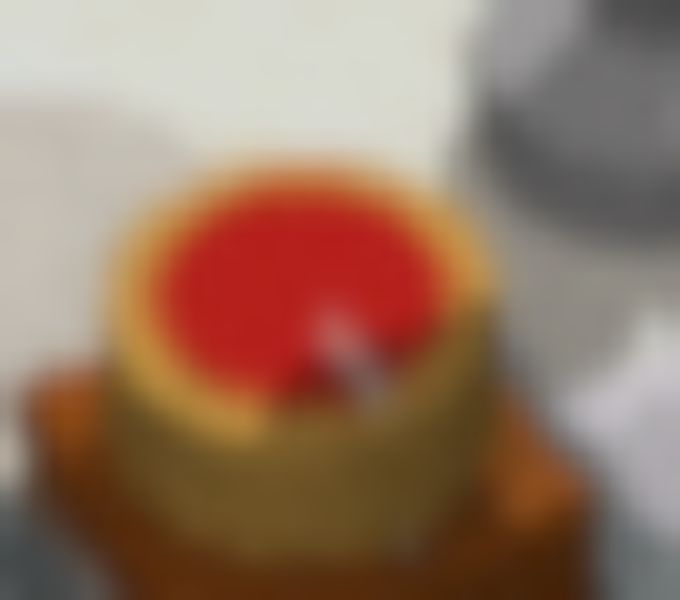

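View pics/t10.png

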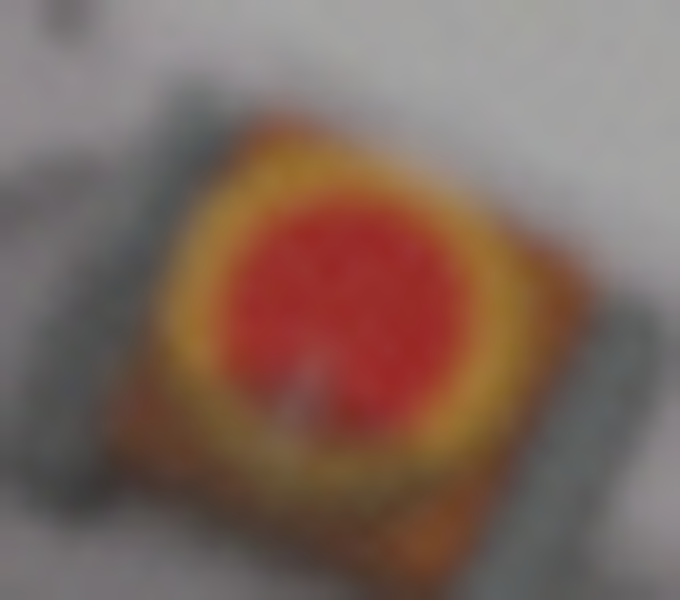

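```bash
python3 - <<'E'
from ov import *
print('side',ray('side',309.65,204.5,.123),ray('side',309.95,204.05,.123)); print('top',ray('top',296.5,200.1,.123))
for b in (-100,-109):
  L,K=model(.5808,.0782,np.radians(-28.4),1.4,np.radians(b),.5808,.0782,np.radians(-28.4))
  print(K);draw('side',cv2.imread('pics/side6.png'),L,280,175,100,75,8,f'pics/ob{-b}.png')
  draw('top',cv2.imread('pics/top6.png'),L,260,175,100,75,8,f'pics/obt.png')
E
```

```text
side [0.5838837  0.07997604 0.123     ] [0.58408571 0.07802926 0.123     ]
top [0.5858853 0.0762565 0.123    ]
[ 0.51183449 -0.04934904]
[ 0.51183449 -0.04934904]
```

View pics/ob100.png

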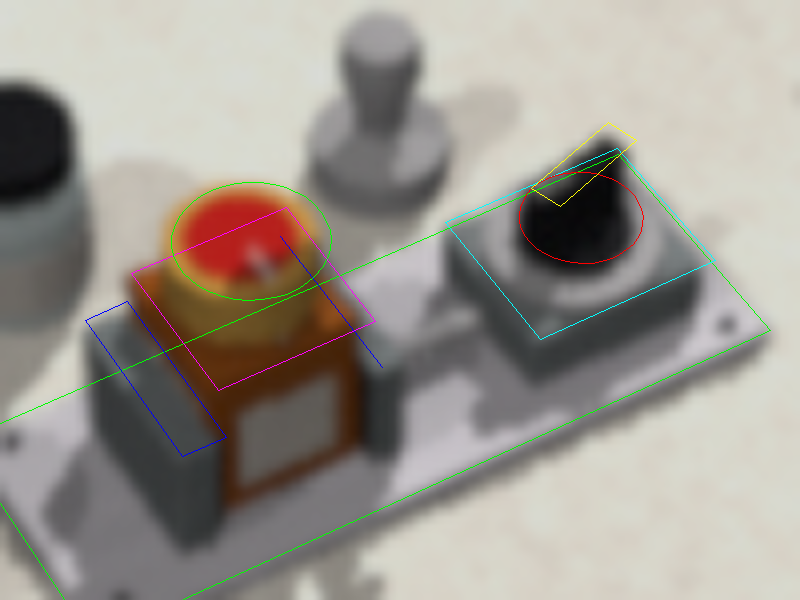

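View pics/ob109.png

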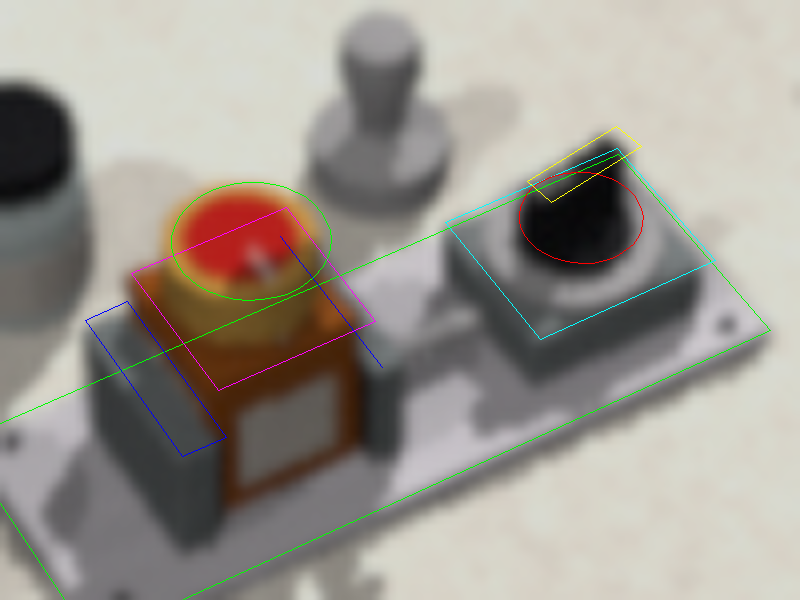

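View pics/obt.png

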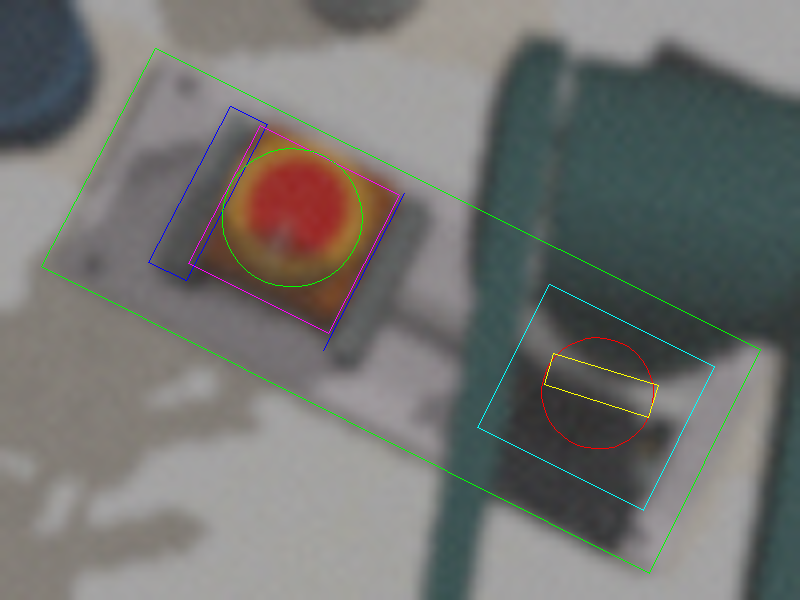

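step_arm([
  {"xyz": [0.0725,0.1265,-0.01],"twist": [0,0,0]},
  {"xyz": [0.0725,0.1265,-0.01],"twist": [0,0,0]},
  {"xyz": [0.0725,0.1265,-0.01],"twist": [0,0,0]},
  {"xyz": [0.0725,0.1265,-0.01],"twist": [0,0,0]},
  {"xyz": [0.0725,0.1265,-0.01],"twist": [0,0,0]},
  {"xyz": [0.0725,0.1265,-0.01],"twist": [0,0,0]},
], fingers=0)

```text
time: 6.97
tool_pos: [0.5829, 0.078, 0.1973]
ee_rot: [-1.575, 0.005, -0.476]
wrist_force: [-0.6, -0.4, 0.2]
width: 0.0827
```

```bash
python3 o.py;python3 - <<'E'
from h import *
for n in('side','top'):
  p,d=robot.snapshot(n); cv2.imwrite(f"pics/{n}7.png",p[...,::-1])
crop(cv2.imread('pics/side7.png'),265,150,100,75,8,'pics/s11.png')
E
```

```text
6.9667 [0.5829 0.078  0.1973] [-90.2   0.3 -27.3] [-0.6 -0.4  0.2] [-0.07 -0.06 -0.05] 0.0827 [-0.06  0.03]
```

View pics/s11.png

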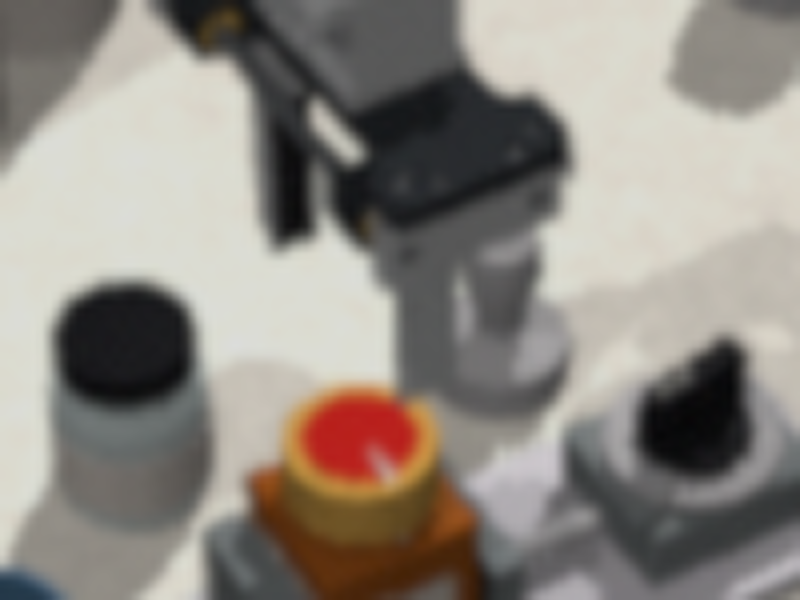

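```bash
python3 - <<'E'
from h import *
f=lambda p:np.round([(p[0]-265+.5)*8,(p[1]-150+.5)*8],1)
T=np.array([.5829,.078,.1893]);a=np.radians(-27.3);x=np.array([np.cos(a),np.sin(a),0])
for s in(-.0595,-.0415,0,.0415,.0595):print(s,f(proj('side',T+s*x)))
for c in [(.5845,.0775),(.583,.078),(.581,.078)]:print(c,f(proj('side',[*c,.123])))
E
```

```text
-0.0595 [450.4 417. ]
-0.0415 [423.5 384.2]
0 [362.8 310.5]
0.0415 [304.  239.2]
0.0595 [279.2 209. ]
(0.5845, 0.0775) [363.4 435. ]
(0.583, 0.078) [366.2 437.5]
(0.581, 0.078) [370.8 439.6]
```

step_arm([
  {"xyz": [0,0,-0.02],"twist": [0,0,0]},
  {"xyz": [0,0,-0.04],"twist": [0,0,0]},
  {"xyz": [0,0,-0.05],"twist": [0,0,0]},
  {"xyz": [0,0,-0.05],"twist": [0,0,0]},
  {"xyz": [0,0,-0.05],"twist": [0,0,0]},
])

```text
time: 7.48
tool_pos: [0.5837, 0.0764, 0.1503]
ee_rot: [-1.572, 0.001, -0.479]
wrist_force: [0.5, -0.3, 0.7]
width: 0.0942
```

```bash
python3 o.py;python3 - <<'E'
from h import *
for n in('side',):
  p,d=robot.snapshot(n); cv2.imwrite(f"pics/{n}8.png",p[...,::-1])
crop(cv2.imread('pics/side8.png'),265,150,100,75,8,'pics/s12.png')
E
```

```text
7.4833 [0.5837 0.0764 0.1503] [-90.1   0.1 -27.5] [ 0.5 -0.3  0.7] [-0.01 -0.03  0.04] 0.0942 [-0. -0.]
```

View pics/s12.png

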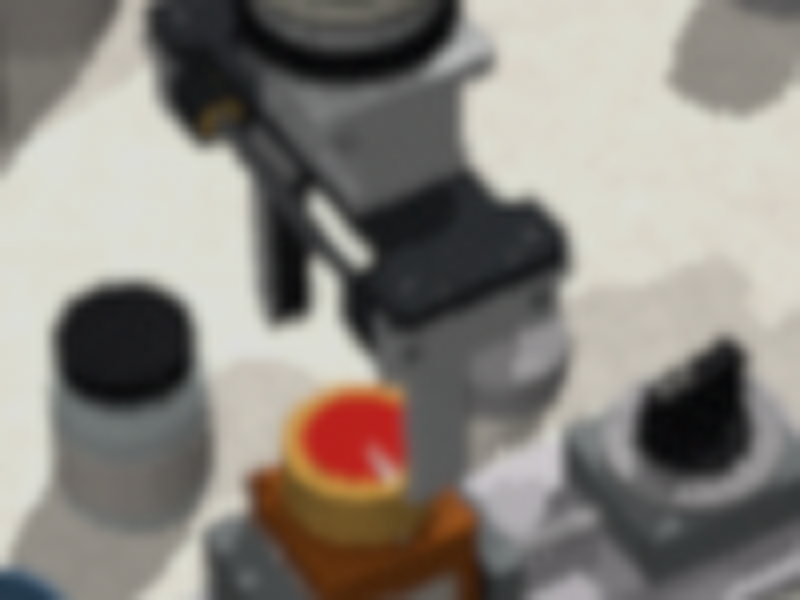

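step_arm([
  {"xyz": [0.0005,0.001,-0.012],"twist": [0,0,0]},
  {"xyz": [0.0005,0.001,-0.025],"twist": [0,0,0]},
  {"xyz": [0.0005,0.001,-0.036],"twist": [0,0,0]},
  {"xyz": [0.0005,0.001,-0.042],"twist": [0,0,0]},
  {"xyz": [0.0005,0.001,-0.042],"twist": [0,0,0]},
  {"xyz": [0.0005,0.001,-0.042],"twist": [0,0,0]},
])

```text
time: 8.03
tool_pos: [0.5844, 0.0784, 0.1077]
ee_rot: [-1.572, 0.001, -0.478]
wrist_force: [1.3, 0.0, -0.0]
width: 0.0939
```

```bash
python3 o.py;python3 - <<'E'
from h import *
for n in('side',):
  p,d=robot.snapshot(n); cv2.imwrite(f"pics/{n}9.png",p[...,::-1])
crop(cv2.imread('pics/side9.png'),265,150,100,75,8,'pics/s13.png')
E
```

```text
8.0333 [0.5844 0.0784 0.1077] [-90.1   0.1 -27.4] [ 1.3  0.  -0. ] [-0.07 -0.04 -0.01] 0.0939 [-0.01 -0.  ]
```

View pics/s13.png

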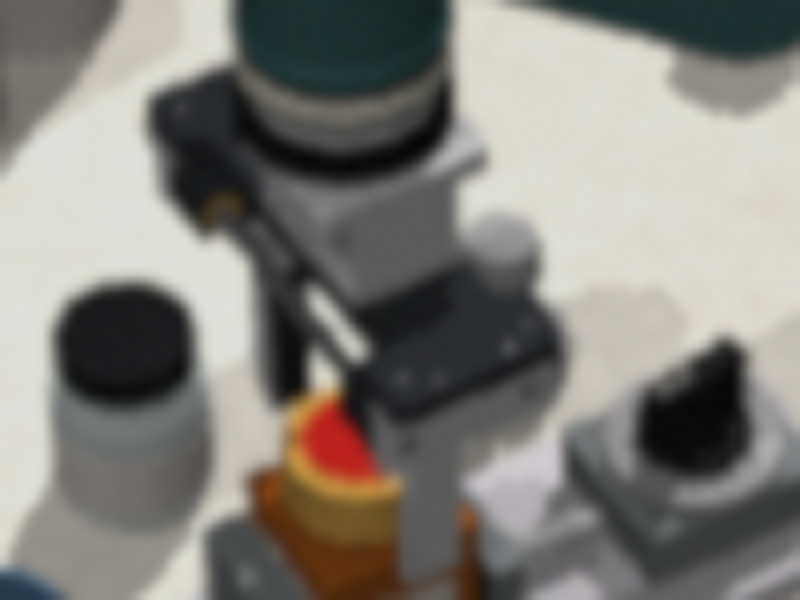

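step_arm([
  {"xyz": [0,0,0],"twist": [0,0,0]},
  {"xyz": [0,0,0],"twist": [0,0,0]},
  {"xyz": [0,0,0],"twist": [0,0,0]},
  {"xyz": [0,0,0],"twist": [0,0,0]},
  {"xyz": [0,0,0],"twist": [0,0,0]},
  {"xyz": [0,0,0],"twist": [0,0,0]},
], fingers=255)

```text
time: 8.58
tool_pos: [0.5849, 0.0783, 0.1088]
ee_rot: [-1.571, -0.0, -0.478]
wrist_force: [-0.3, -0.3, 1.0]
width: 0.0574
```

```bash
python3 o.py;python3 - <<'E'
from h import *
for n in('side','top'):
  p,d=robot.snapshot(n); cv2.imwrite(f"pics/{n}10.png",p[...,::-1])
crop(cv2.imread('pics/side10.png'),265,150,100,75,8,'pics/s14.png')
crop(cv2.imread('pics/top10.png'),250,165,100,75,8,'pics/t14.png')
E
```

```text
8.5833 [0.5849 0.0783 0.1088] [-90.   -0.  -27.4] [-0.3 -0.3  1. ] [-0.06 -0.1   0.05] 0.0574 [0.04 0.  ]
```

View pics/s14.png

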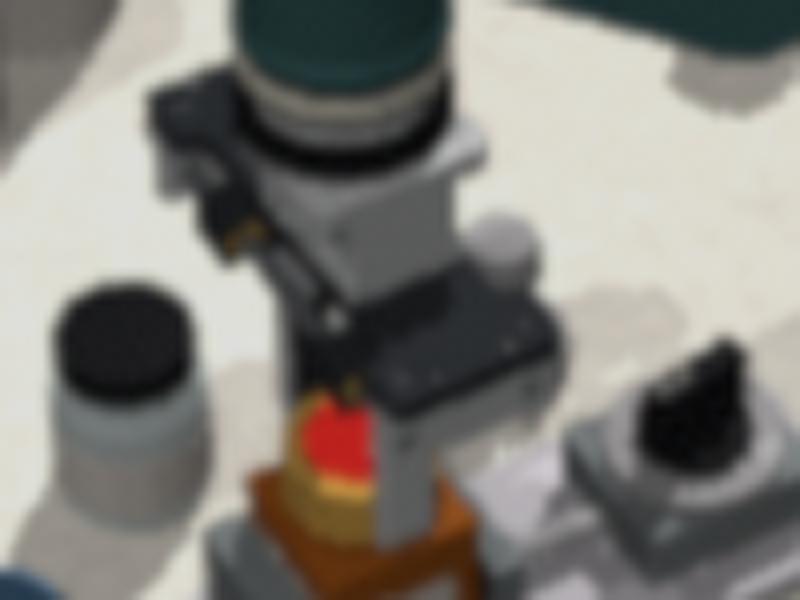

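View pics/t14.png

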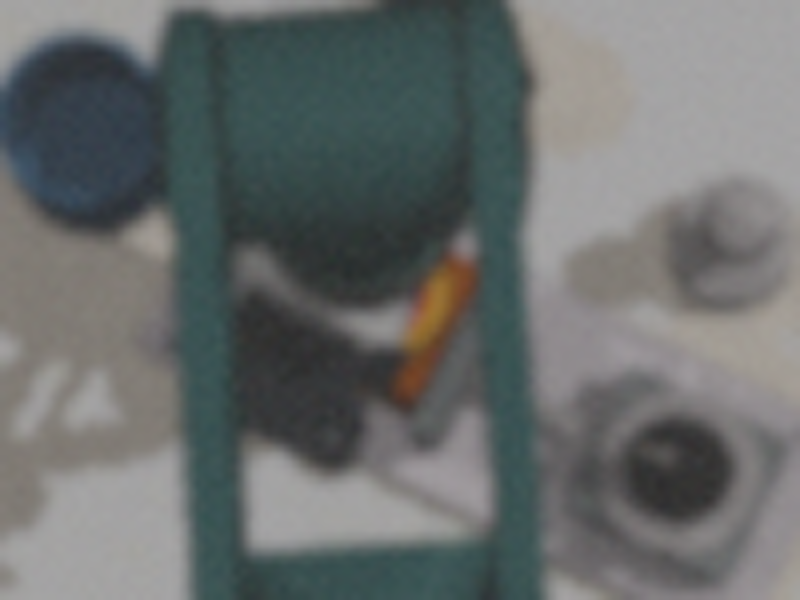

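step_arm([
  {"xyz": [0,0,0],"twist": [0,0,2]},
  {"xyz": [0,0,0],"twist": [0,0,5]},
  {"xyz": [0,0,0],"twist": [0,0,8]},
  {"xyz": [0,0,0],"twist": [0,0,12]},
  {"xyz": [0,0,0],"twist": [0,0,16]},
  {"xyz": [0,0,0],"twist": [0,0,20]},
  {"xyz": [0,0,0],"twist": [0,0,20]},
])

```text
time: 9.27
tool_pos: [0.5843, 0.0785, 0.1088]
ee_rot: [-1.571, 0.001, -0.128]
wrist_force: [-2.5, 0.7, 1.8]
width: 0.0566
```

```bash
python3 o.py;python3 - <<'E'
from h import *
for n in('side',):
  p,d=robot.snapshot(n); cv2.imwrite(f"pics/{n}11.png",p[...,::-1])
crop(cv2.imread('pics/side11.png'),265,150,100,75,8,'pics/s15.png')
E
```

```text
9.2667 [0.5843 0.0785 0.1088] [-90.    0.1  -7.3] [-2.5  0.7  1.8] [ 0.04  0.32 -0.17] 0.0566 [-0.68 -0.67]
```

View pics/s15.png

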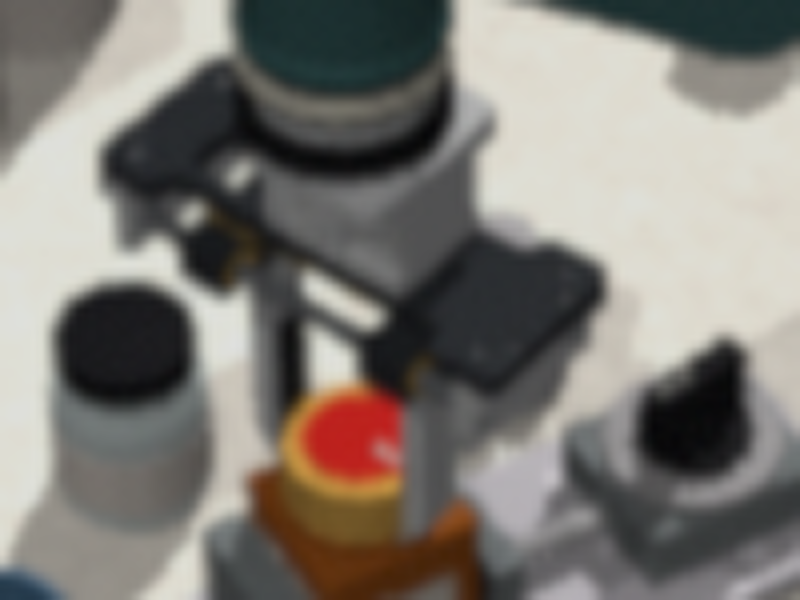

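```bash
python3 - <<'E'
from h import *
f=lambda x,y:ray('side',x/8+265-.5,y/8+150-.5,.123)
for A,B in [((368,447),(392,478)),((373,443),(398,462))]:
    d=f(*B)-f(*A);c=f(*B)-f(362,438);print(np.degrees(np.arctan2(d[1],d[0])),np.degrees(np.arctan2(c[1],c[0])))
E
```

```text
151.90945408613658 151.13677410843565
166.05761470714415 169.7593658112595
```

step_arm([
  {"xyz": [0,0,0],"twist": [0,0,5]},
  {"xyz": [0,0,0],"twist": [0,0,10]},
  {"xyz": [0,0,0],"twist": [0,0,15]},
  {"xyz": [0,0,0],"twist": [0,0,20]},
  {"xyz": [0,0,0],"twist": [0,0,25]},
  {"xyz": [0,0,0],"twist": [0,0,30]},
  {"xyz": [0,0,0],"twist": [0,0,35]},
  {"xyz": [0,0,0],"twist": [0,0,40]},
  {"xyz": [0,0,0],"twist": [0,0,40]},
])

```text
time: 10.07
tool_pos: [0.583, 0.0782, 0.1089]
ee_rot: [-1.569, 0.004, 0.57]
wrist_force: [-6.1, -0.2, 5.1]
width: 0.0566
```

```bash
python3 o.py;python3 - <<'E'
from h import *
for n in('side','top'):
  p,d=robot.snapshot(n); cv2.imwrite(f"pics/{n}12.png",p[...,::-1])
crop(cv2.imread('pics/side12.png'),265,150,100,75,8,'pics/s16.png')
E
```

```text
10.0667 [0.583  0.0782 0.1089] [-89.9   0.2  32.7] [-6.1 -0.2  5.1] [-0.1   0.92 -0.26] 0.0566 [-1.89 -0.71]
```

View pics/s16.png

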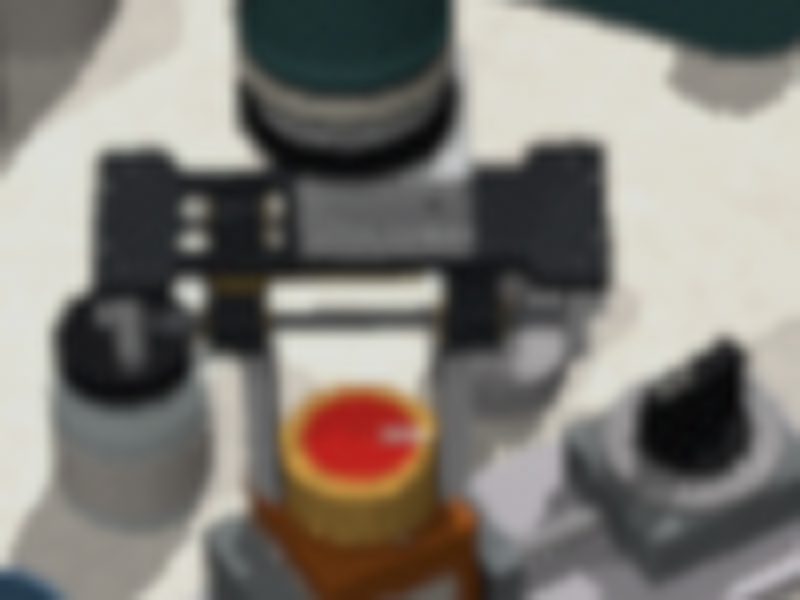

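```bash
python3 - <<'E'
from h import *
crop(cv2.imread('pics/side12.png'),297,194,26,22,24,'pics/s17.png')
f=lambda x,y:ray('side',x/8+265-.5,y/8+150-.5,.123)
for A,B in [((380,434),(425,432))]:
    d=f(*B)-f(*A);c=f(*B)-f(361,438);print(np.degrees(np.arctan2(d[1],d[0])),np.degrees(np.arctan2(c[1],c[0])))
E
```

```text
-145.22834325243508 -141.4323967482698
```

View pics/s17.png

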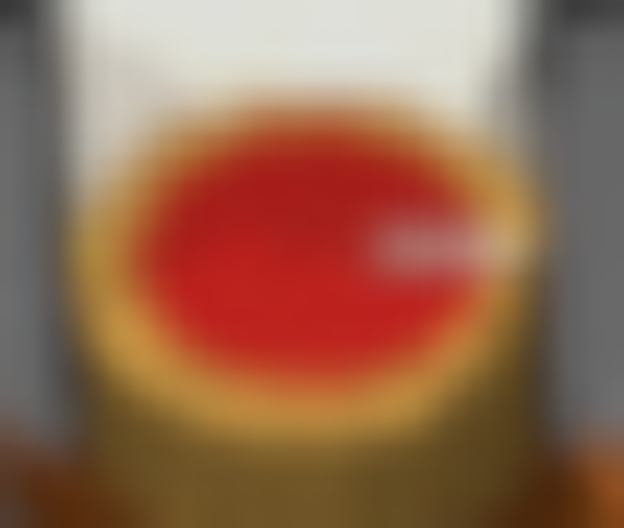

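step_arm([
  {"xyz": [-0.0005,0,0],"twist": [0,0,3]},
  {"xyz": [-0.001,0,0],"twist": [0,0,6]},
  {"xyz": [-0.001,0,0],"twist": [0,0,6]},
  {"xyz": [-0.001,0,0],"twist": [0,0,6]},
])

```text
time: 10.5
tool_pos: [0.5827, 0.0781, 0.1089]
ee_rot: [-1.57, 0.002, 0.671]
wrist_force: [-5.2, -0.4, 4.2]
width: 0.0567
```

```bash
python3 o.py
```

```text
10.5 [0.5827 0.0781 0.1089] [-89.9   0.1  38.5] [-5.2 -0.4  4.2] [-0.17  0.83 -0.22] 0.0567 [-1.72 -0.27]
```

step_arm([
  {"xyz": [0,0,0.002],"twist": [0,0,0]},
  {"xyz": [0,0,0.004],"twist": [0,0,0]},
  {"xyz": [0,0,0.006],"twist": [0,0,0]},
  {"xyz": [0,0,0.008],"twist": [0,0,0]},
])

```text
time: 10.83
tool_pos: [0.5834, 0.0785, 0.1162]
ee_rot: [-1.57, 0.001, 0.674]
wrist_force: [-4.6, -0.2, -2.2]
width: 0.057
```

```bash
python3 o.py;python3 - <<'E'
from h import *
p,d=robot.snapshot('side'); cv2.imwrite("pics/side13.png",p[...,::-1])
crop(cv2.imread('pics/side13.png'),265,150,100,75,8,'pics/s18.png')
E
```

```text
10.8333 [0.5834 0.0785 0.1162] [-89.9   0.1  38.6] [-4.6 -0.2 -2.2] [-0.07  0.42 -0.01] 0.057 [-0.99 -0.  ]
```

View pics/s18.png

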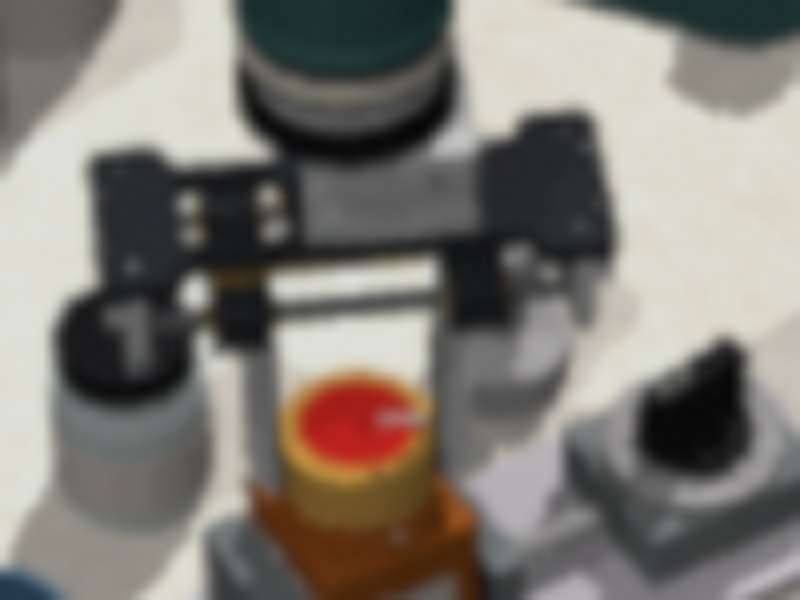

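step_arm([
  {"xyz": [-0.001,0,0.004],"twist": [0,0,0]},
  {"xyz": [-0.001,0,0.008],"twist": [0,0,0]},
  {"xyz": [-0.001,0,0.012],"twist": [0,0,0]},
  {"xyz": [-0.001,0,0.016],"twist": [0,0,0]},
  {"xyz": [-0.001,0,0.02],"twist": [0,0,0]},
  {"xyz": [-0.001,0,0.024],"twist": [0,0,0]},
  {"xyz": [-0.001,0,0.028],"twist": [0,0,0]},
  {"xyz": [-0.001,0,0.032],"twist": [0,0,0]},
  {"xyz": [-0.001,0,0.0345],"twist": [0,0,0]},
  {"xyz": [-0.001,0,0.0345],"twist": [0,0,0]},
  {"xyz": [-0.001,0,0.0345],"twist": [0,0,0]},
])

```text
time: 11.8
tool_pos: [0.5829, 0.0784, 0.1513]
ee_rot: [-1.571, -0.0, 0.674]
wrist_force: [-0.2, -0.4, 0.7]
width: 0.0565
```

```bash
python3 o.py;python3 - <<'E'
from h import *
for n in('side','top'):
  p,d=robot.snapshot(n); cv2.imwrite(f"pics/{n}14.png",p[...,::-1])
crop(cv2.imread('pics/side14.png'),265,150,100,75,8,'pics/s19.png')
E
```

```text
11.8 [0.5829 0.0784 0.1513] [-90.   -0.   38.6] [-0.2 -0.4  0.7] [-0.02 -0.11 -0.03] 0.0565 [0.06 0.  ]
```

View pics/s19.png

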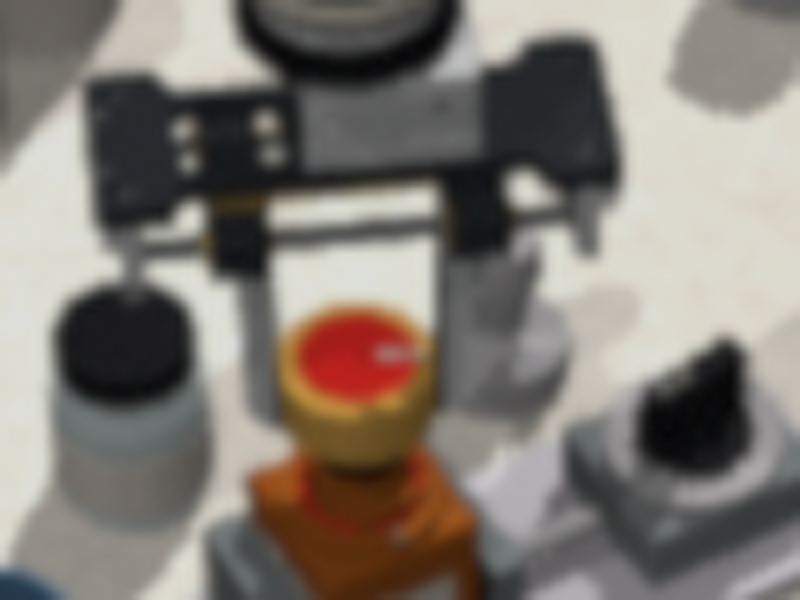

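View pics/top14.png

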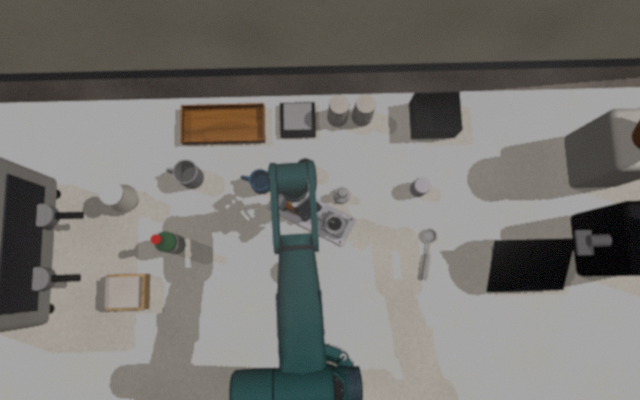

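View pics/side14.png

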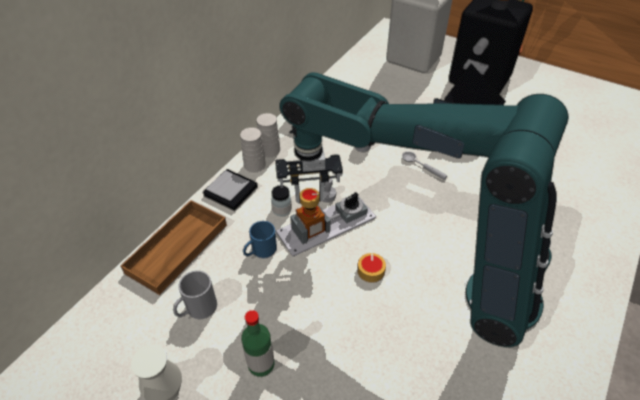

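```bash
python3 - <<'E'
from h import *
f=lambda p:np.round([(p[0]-265+.5)*8,(p[1]-150+.5)*8],1)
for z in(.123,.155,.1655,.175):print(z,f(proj('side',[.583,.0782,z])))
E
python3 o.py
```

```text
0.123 [365.9 437.8]
0.155 [364.1 377.6]
0.1655 [363.6 357.4]
0.175 [363.  338.9]
11.9 [0.5827 0.0784 0.1508] [-90.    0.   38.6] [-0.5 -0.8 -0.3] [-0.02 -0.12 -0.04] 0.0569 [0.05 0.  ]
```

step_arm([
  {"xyz": [0,0,0],"twist": [0,0,0]},
  {"xyz": [0,0,0],"twist": [0,0,0]},
  {"xyz": [0,0,0],"twist": [0,0,0]},
  {"xyz": [0,0,0],"twist": [0,0,0]},
  {"xyz": [0,0,0],"twist": [0,0,0]},
  {"xyz": [0,0,0],"twist": [0,0,0]},
])

```text
time: 12.4
tool_pos: [0.5828, 0.0784, 0.1511]
ee_rot: [-1.571, -0.0, 0.674]
wrist_force: [-0.8, 0.3, -0.4]
width: 0.0565
```

```bash
python3 o.py;python3 - <<'E'
from h import *
p,d=robot.snapshot('side'); cv2.imwrite("pics/side15.png",p[...,::-1])
crop(cv2.imread('pics/side15.png'),285,175,45,50,12,'pics/s20.png')
E
```

```text
12.4 [0.5828 0.0784 0.1511] [-90.   -0.   38.6] [-0.8  0.3 -0.4] [-0.01 -0.17 -0.01] 0.0565 [ 0.06 -0.  ]
```

View pics/s20.png

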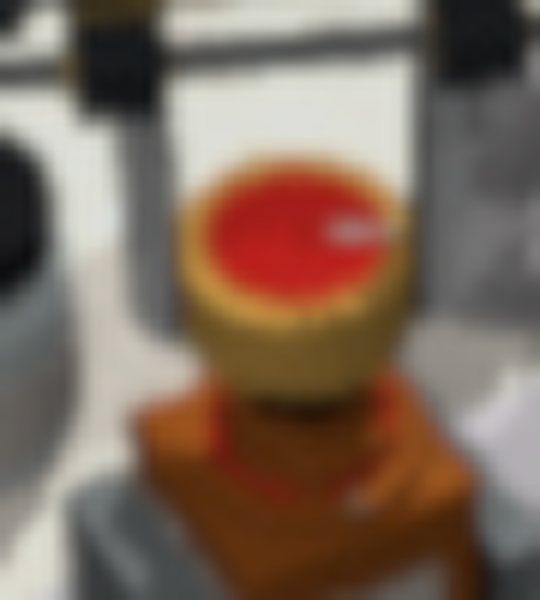

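```bash
python3 -c "
from bench import robot
print(robot.close_job())"
```

```text
the job is handed in; nothing more can be done
None
```

The lid is off and held over the open jar, and the job is handed in at about 12.4 s.

- **Knob:** I turned it clockwise until it stopped following the gripper. The torque had risen to about 0.8 N m, the pads were slipping round the bar, and the jar was pressed against the fixed jaw. An overlay of the knob bar afterwards fitted about −109°, which is where the end stop should be. Direct readings of its mark and edge gave only −103° and −100°. I trusted the overlay and the torque.
- **Lid:** I turned it about 66° (1.15 rad) anticlockwise. Its white mark showed no clear slip up to 60°; I did not measure it again after the last 6°. It then lifted straight up with little force.
- **Final pose:** The lid is level and still, lifted about 42 mm, so its lower edge is about 22 mm above the mouth. It is gripped at 56.5 mm wide, against the stated 58 mm. Force on the wrist is near zero. In the last pictures, the jar stands clamped with its neck bare and the red ring showing.
- **Other things on the bar:** The ones I could see in the last pictures had not visibly moved. I compared them only by eye.

The two cameras disagreed by several millimetres when I located the knob and the lid. I corrected for this using the fingers' known position and the grip on the knob.

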